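# Weigh the packed tile cartons on the bench scale

### The job

Weigh the packed tile cartons as one load. First slide the scale's transport lock fully home (to its stop at the end away from the keys) and, with it home, stack all the cartons on the pan in one square column, lying flat with their long sides along the pan's long side, centred on the pan and flush above one another (any long side up). Then slide the lock fully to its other stop, next to the keys, press the three keys all the way down one at a time, largest first and smallest last, never pressing a key unless the lock is at that stop, and finally slide the lock fully home again, leaving the column standing square and the pots and jar upright.

Things in the scene. Friction and masses are not known exactly. Their poses are not given: they have to be found in the camera images.
- scale: low white bench scale, fixed, T-shaped from above. Origin on the table; x points from the console to the pan, y left, z up. Console: 80 (x) by 290 mm (y), centred at x -80 mm, deck 30 mm high, with three keys in a row at x -80 mm, y -1, -55, -109 mm, and the lock track, 104 mm long along y, centred at y +85 mm, top 38 mm high. Stem behind: 180 x 160 mm, 30 mm high, under the pan
- pan_centre (a point): middle of the top face of the scale's steel pan, a flat rectangular plate 100 mm (x) by 130 mm (y), 6 mm thick, its top 52 mm above the table; the pan is centred 68 mm in +x of the scale's origin and does not move. Axes are those of the scale: the long side runs along y
- lock_top (a point): middle of the top of the transport lock's grip, a black upright block 18 mm in the scale's x, 20 mm along y, its top 69 mm above the table, standing 30 mm above its track (dark stop blocks 13 mm high at both track ends are only markers). It slides along the scale's y; it can be pinched across x from above. Axes are the scale's
- lock (a joint): travel of the transport lock along its track in m: 0 = home, at the stop on the left (+y) end, away from the keys; 0.062 = at the stop on the right end, next to the keys. Found part way. About 2 N of friction; it stays where it is left
- key_large_top (a point): round plastic push key, 32 mm across, in a grey round collar 48 mm across standing on the scale's console. This point is the middle of its top, 22 mm above the console. Pressed straight down. Which of the three places it has differs from start to start
- key_medium_top (a point): round plastic push key, 23 mm across, in a grey round collar 39 mm across standing on the scale's console. This point is the middle of its top, 22 mm above the console. Pressed straight down. Which of the three places it has differs from start to start
- key_small_top (a point): round plastic push key, 15 mm across, in a grey round collar 31 mm across standing on the scale's console. This point is the middle of its top, 22 mm above the console. Pressed straight down. Which of the three places it has differs from start to start
- key_large (a joint): how far this key is pressed in m: 0 up, 0.006 all the way down; spring return, 1.5 N to start and 5 N all the way down
- key_medium (a joint): how far this key is pressed in m: 0 up, 0.006 all the way down; spring return, 1.5 N to start and 5 N all the way down
- key_small (a joint): how far this key is pressed in m: 0 up, 0.006 all the way down; spring return, 1.5 N to start and 5 N all the way down
- key_large_base: the fixed round collar, 12 mm high, in which the large key slides; origin in the middle of its underside, on the console
- key_medium_base: the fixed round collar, 12 mm high, in which the medium key slides; origin in the middle of its underside, on the console
- key_small_base: the fixed round collar, 12 mm high, in which the small key slides; origin in the middle of its underside, on the console
- carton_1: closed brown cardboard carton, a plain cuboid 54 x 80 x 54 mm (its own x, y, z; y is the long axis) with a paper tape band round its middle, 0.15 to 0.3 kg, rigid. The origin is the centre of the cuboid. There are three or four of these, all alike, lying about the table left of the scale, long axis level; absent ones have no pose
- carton_2: closed brown cardboard carton, a plain cuboid 54 x 80 x 54 mm (its own x, y, z; y is the long axis) with a paper tape band round its middle, 0.15 to 0.3 kg, rigid. The origin is the centre of the cuboid. There are three or four of these, all alike, lying about the table left of the scale, long axis level; absent ones have no pose
- carton_3: closed brown cardboard carton, a plain cuboid 54 x 80 x 54 mm (its own x, y, z; y is the long axis) with a paper tape band round its middle, 0.15 to 0.3 kg, rigid. The origin is the centre of the cuboid. There are three or four of these, all alike, lying about the table left of the scale, long axis level; absent ones have no pose
- carton_4: closed brown cardboard carton, a plain cuboid 54 x 80 x 54 mm (its own x, y, z; y is the long axis) with a paper tape band round its middle, 0.15 to 0.3 kg, rigid. The origin is the centre of the cuboid. There are three or four of these, all alike, lying about the table left of the scale, long axis level; absent ones have no pose
- pot_teal: closed paint pot with a red screw lid, teal body, 62 mm across, 64 mm high, loose, origin under its middle; a bystander to be left standing
- pot_red: closed paint pot with a red screw lid, clear white body, 62 mm across, 68 mm high, loose, origin under its middle; a bystander to be left standing
- glaze_jar: closed small jar with a white lid, 43 mm across, 49 mm high, loose, origin under its middle; a bystander standing among the cartons, to be left standing
Things that resemble listed ones, but are neither listed nor needed, are in the scene too. Leave any green look-alike of the carton_3 alone.

How it is judged:
By the outcome, as a careful person would: the job done as asked, in the order asked, and still so for the second after the job is handed in, with the robot touching nothing.
Of carton_1, carton_2, carton_3, carton_4 only 3 to 4 are there at a start; the rules pass over those that are not, and their reading is None.
At some moment in a run one of carton_1, carton_2, carton_3, carton_4 may be knocked a few centimetres aside while the robot is not near it.
Once in a run the grip may slacken for a moment while it holds something.
It also fails if it takes over 210 s, if anything falls off the work surface, if the arm or the gripper's body presses on something with over 40 N, if the wrist force passes 120 N, or if a joint passes its speed limit or range.

### The arm

A 6-joint arm with a two-finger parallel gripper is mounted at the origin on a cart in front of the work surface, level with it; the furniture and walls round the work are solid. World frame = base frame: x ahead of the robot, y to its left, z up, the work surface at z = 0. Lengths are in m, angles in degrees, forces in N, time in s.
With the tool pointing down it reaches from about 0.3 to 0.75 m from the base axis. Payload 8.5 kg.
Tool frame: the origin (TCP) lies at the very end of the fingers, on their centre line; the grasp point (between the pads) lies 19 mm behind it; z points along the fingers, y is the line along which they close (so a half turn about z gives the same grasp; the last joint's range is limited). The gripper opens to 85 mm and grips with 20 to 120 N. Pads are 22 mm wide; open, the fingers measure 114 mm over their backs; the gripper's body (76 mm by 85 mm) begins 54 mm behind the grasp point. The pads swing forward as they close: fully open they stand 13 mm farther back than shut.
Start: joints at [55.101, 21.807, 74.336, -0, 83.858, -12.336], TCP at [0.211, 0.508, 0.231] pointing down, gripper open.
Joint ranges: [-178.18, 178.18], [-50.72, 133.34], [12.68, 142.11], [-81.47, 261.47], [9.98, 163.14], [-165.26, 165.26]. Speed limits (degrees/s): [136.94, 136.94, 180, 180, 180, 180].

### API

Orientations are given as a 3x3 rotation matrix whose columns are the frame's x, y, z axes.
In Python, from rig import env, imaging gives the robot as it stands. The module is installed in compiled form; this text tells all that it offers.
- The arm moves only by the tool arm_command, never from a script. Its arguments are lists of equal length, an entry for each row: "turn": the turn, a rotation vector about the tool's x, y, z in units of 5 degrees (1.0 is 5 degrees), a list of three; "xyz": the shift along the tool's x, y, z in units of 50 mm (1.0 is 50 mm), a list of three; "claw": the finger opening in mm, from 0 to 85.4. A call has 1 to 12 rows; each row shifts and turns the commanded pose from where the row before left it, along the tool's axes as they then stand; what a row does not reach is not made up. A row lasts 1/10 s, in which the tool goes at most 50 mm and 8.59 degrees, less where a joint would pass 70% of its speed; a pose out of reach is approached as far as the arm can. A call is refused whole if a number of a shift passes 1 or a number of a turn 1, either way. A call with a gripper value outside its range is refused whole. The fingers move at their own pace and stop on an object; "squeeze" is the grip in N (left out, the last holds). Time passes only in rows, so rows that do not move let the fingers close. It gives the time, the measured TCP pose, the force, the opening and the grip force at its end, in the units of the state.
- env.observe(): the state, without advancing time (a new reading comes with each control period).
- imaging.get_image(name): name is "scene" or "top"; returns (picture, depth): 420x560x3 uint8, blue, green, red; 420x560 float32, m along the optical axis (not along the pixel's ray), 0 where there is no reading.
- imaging.camera_info(name): a dict with "camera_matrix" (3x3 intrinsics, pixels), "k1" (the pictures are not rectified: a ray, as slopes to the right and down, at radius r is drawn at 1 + k1 r^2 times it, then the intrinsics apply), "rvec" (rotation vector, rad) and "tvec" (3), from world to camera coordinates, as OpenCV has them. Camera axes: x right, y down, z forward; pixel columns grow to the right and rows downward; lengths in m; the calibration is good to about 2 mm. A picture is of the moment at which its call begins. camera_info takes no time and is no camera call.
- env.close_job(): hands the job in; it is judged then, once.
The state is a dict: "time_s": time; "q": joint angles; "qvel": joint speeds; "joint_efforts": joint torques, N m; "position": TCP position; "tool_rot": TCP orientation; "ft_force": force on the tool from outside, world axes, zero at the start; "wrist_torque": the same for the moment, N m; "grip_width": finger opening in m; "gripper_force": force on a finger pad.
Only numpy, scipy, OpenCV 4.12 (cv2) and the standard library are available. Lean on these libraries where they do the work, as an engineer would, in place of code of your own. Each camera call takes 0.05 s, during which the arm holds its last target. There are 200 camera calls.

## Working session

There is one attempt and no reset: what is moved stays moved. The work goes in short steps, Python scripts to look and compute and a tool call to move; the robot and the scene stay as the last step left them, time stands still between calls to the robot, and variables do not carry over. Pictures are saved under pics/ and viewed, at most 14 in all, crops included, and the job is handed in when it is done.

Besides the shell and the picture viewer there is one more tool, called in YAML: its name, and indented under it one key for each argument. arm_command: Moves the arm, as the interface text tells. Its arguments: {"type":"object","properties":{"turn":{"type":"array"},"xyz":{"type":"array"},"claw":{"type":"array"},"squeeze":{"type":"number"}},"required":["turn","xyz","claw"]}

```bash
mkdir -p pics
cat > h.py <<'E'
import numpy as np, cv2
from rig import env, imaging
def cam(n):
    c=imaging.camera_info(n); K=np.array(c["camera_matrix"]);R=cv2.Rodrigues(np.array(c["rvec"],float))[0];t=np.array(c["tvec"],float).ravel()
    return K,np.array([c["k1"],0,0,0,0],float),R,t
def cloud(n,d):
    K,D,R,t=cam(n);h,w=d.shape
    uv=np.stack(np.meshgrid(np.arange(w),np.arange(h)),-1).reshape(-1,1,2).astype(float)
    r=cv2.undistortPoints(uv,K,D).reshape(-1,2)
    P=np.c_[r,np.ones(len(r))]*d.reshape(-1,1)
    return ((P-t)@R).reshape(h,w,3)
def onplane(n,uv,z):
    K,D,R,t=cam(n); r=cv2.undistortPoints(np.array(uv,float).reshape(-1,1,2),K,D).reshape(-1,2)
    d=np.c_[r,np.ones(len(r))]@R; c=-R.T@t
    return c+d*((z-c[2])/d[:,2])[:,None]
def proj(n,P):
    K,D,R,t=cam(n); return cv2.projectPoints(np.array(P,float).reshape(-1,3),cv2.Rodrigues(R)[0],t,K,D)[0].reshape(-1,2)
E
python3 - <<'E'
from h import *
for n in("scene","top"):
    im,d=imaging.get_image(n);cv2.imwrite(f"pics/{n}0.png",cv2.resize(im,(784,588)));np.savez(f"{n}0.npz",im=im,d=d)
    K,D,R,t=cam(n);print(n,K,D[0],-R.T@t,R[2],(d>0).mean())
s=env.observe();print(s["tool_rot"],s["position"],s["grip_width"],s["ft_force"])
E
```

```text
scene [[396.74152255   0.         277.85236638]
 [  0.         396.74152255 209.99121111]
 [  0.           0.           1.        ]] -0.09459565629794214 [ 0.05714886 -0.55196393  0.63501401] [ 0.54071792  0.58395934 -0.60548792] 0.9960714285714286
top [[531.00814986   0.         284.06441572]
 [  0.         531.00814986 214.24913358]
 [  0.           0.           1.        ]] -0.09601598690612481 [0.30825199 0.00881174 1.28172876] [ 0.21152779  0.00516504 -0.97735834] 0.9961352040816327
[[-9.23454736e-01  3.83706593e-01 -7.74777483e-04]
 [ 3.83707256e-01  9.23454156e-01 -1.07814222e-03]
 [ 3.01781211e-04 -1.29290328e-03 -9.99999119e-01]] [0.21088122 0.50769202 0.23078199] 0.0853766987903873 [-0.10245197 -0.6023795   0.36661099]
```

View pics/scene0.png

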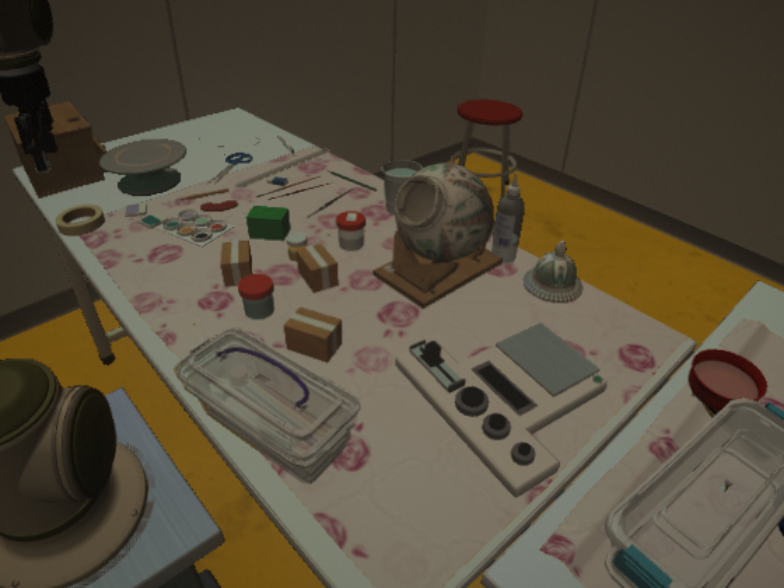

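View pics/top0.png

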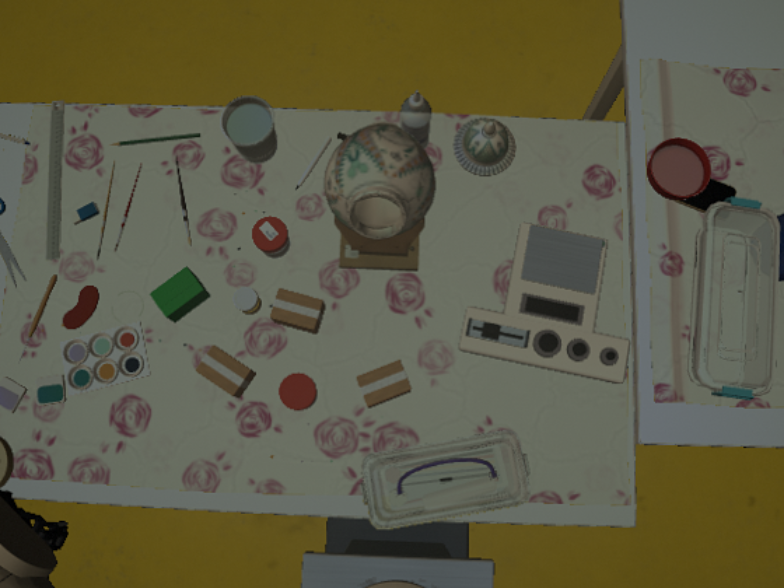

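The scene and top views show three cartons, at top (297,310), (224,370) and (384,383). The jar is at (246,300), the pots at (270,235) and (297,390), and the green look-alike at (180,293). On the scale the lock is at (490,330), with keys L/M/S at (547,343), (578,350) and (609,356) and the pan at (563,258).

```bash
cat >> h.py <<'E'
def cartons(n="top",im=None,d=None,zlo=.044,zhi=.064,verbose=1):
    if im is None: im,d=imaging.get_image(n)
    P=cloud(n,d);hsv=cv2.cvtColor(im,cv2.COLOR_BGR2HSV)
    m=((P[...,2]>zlo)&(P[...,2]<zhi)&(P[...,0]>.2)&(P[...,0]<.8)&(abs(P[...,1])<.6)).astype(np.uint8)
    k,l,st,c=cv2.connectedComponentsWithStats(m)
    out=[]
    for i in range(1,k):
        if st[i,4]<150: continue
        s=l==i;pts=P[s][:,:2];r=cv2.minAreaRect((pts*1000).astype(np.float32))
        (cx,cy),(w,h),a=r
        if w>h: a+=90   # long axis = h direction = a+90
        la=(a+90)%180
        out.append((cx,cy,la,w,h))
        if verbose: print("c(%.0f,%.0f) long_dir %.1f size %.0fx%.0f px(%.0f,%.0f) z%.1f n%d hsv"%(cx,cy,la,w,h,*c[i],np.median(P[s][:,2])*1e3,st[i,4]),np.median(hsv[s],0))
    return out
E
python3 - <<'E'
from h import *
f=np.load("top0.npz");im,d=f["im"],f["d"];cartons("top",im,d)
P=cloud("top",d)
def pk(u,v): u,v=u/1.4,v/1.4; return np.round(P[int(v),int(u)]*1000,0)
for n,u,v in [("lock",490,330),("L",547,343),("M",578,350),("S",609,356),("pan",563,258),("table",450,230),("deck",520,357),("jar",246,300),("pt",297,390),("pr",270,235)]: print(n,pk(u,v))
# keys: dark circles
g=cv2.cvtColor(im,cv2.COLOR_BGR2GRAY);hsv=cv2.cvtColor(im,cv2.COLOR_BGR2HSV)
print([g[int(v/1.4),int(u/1.4)] for u,v in [(547,343),(578,350),(609,356),(563,258),(490,330),(520,357)]])
# pan
m=((abs(P[...,2]-.052)<.006)&(P[...,0]>.4)&(P[...,1]<-.2)&(P[...,1]>-.6)).astype(np.uint8)
m=cv2.morphologyEx(m,cv2.MORPH_OPEN,np.ones((5,5)))
k,l,st,c=cv2.connectedComponentsWithStats(m)
for i in range(1,k):
    if st[i,4]>200: print(c[i],st[i],cv2.minAreaRect((P[l==i][:,:2]*1000).astype(np.float32)),P[l==i].mean(0))
cv2.imwrite("pics/crop.png",cv2.resize(np.hstack([im[140:290,310:470],]),None,fx=5,fy=4)[:600,:800])
E
```

```text
c(731,53) long_dir 92.8 size 55x68 px(271,149) z57.1 n375 hsv [23. 56. 98.]
c(659,-265) long_dir 80.7 size 132x103 px(401,185) z51.4 n2147 hsv [75. 13. 78.]
c(575,395) long_dir 130.7 size 58x82 px(126,209) z52.7 n778 hsv [ 63. 146.  75.]
c(568,277) long_dir 89.3 size 42x41 px(175,213) z47.3 n224 hsv [ 73.  17. 107.]
c(553,186) long_dir 77.6 size 81x55 px(212,221) z52.6 n778 hsv [ 18. 109.  85.]
c(511,-242) long_dir 68.6 size 36x34 px(391,245) z50.3 n157 hsv [30. 33. 30.]
c(444,304) long_dir 59.4 size 81x52 px(159,264) z52.9 n767 hsv [ 18. 112.  84.]
c(433,33) long_dir 114.0 size 55x80 px(274,274) z52.8 n815 hsv [ 18. 108.  85.]
c(414,174) long_dir 108.7 size 59x60 px(213,279) z61.4 n460 hsv [  4. 160.  89.]
lock [ 529. -140.   62.]
L [ 511. -237.   47.]
M [ 500. -288.   54.]
S [ 492. -342.   55.]
pan [ 659. -266.   54.]
table [721. -73.  -6.]
deck [ 489. -196.   23.]
jar [566. 276.  45.]
pt [416. 175.  62.]
pr [678. 240.  67.]
[np.uint8(28), np.uint8(27), np.uint8(26), np.uint8(77), np.uint8(31), np.uint8(112)]
[401.37079779 185.26342198] [ 375  161   55   49 1993] ((658.4893188476562, -264.8982238769531), (129.35159301757812, 101.83531951904297), 81.52509307861328) [ 0.65721259 -0.26483859  0.05140133]
```

View pics/crop.png

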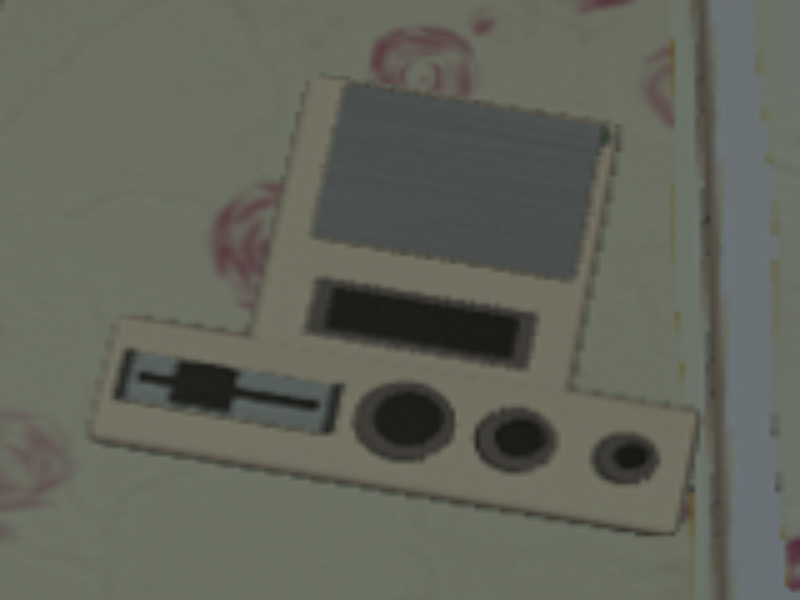

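The crop shows the key tops at about (408,418), (520,438) and (631,457), the lock grip near (205,385), and the pan corners at (342,82), (610,125), (577,280) and (311,238). Key order left to right is large, medium, small. The table has three brown cartons.

Run:
```python
from h import *
f=np.load("top0.npz");im,d=f["im"],f["d"]
u=lambda x,y:((x-2)/5+310,(y-1.5)/4+140)
px=[u(*p) for p in [(408,418),(520,438),(631,457),(342,82),(610,125),(577,280),(311,238)]]
W=onplane("top",px,.052)[:,:2]*1000
L=np.array([(-80,-1),(-80,-55),(-80,-109),(118,65),(118,-65),(18,-65),(18,65)],float)
def fit(W):
    a=L-L.mean(0);b=W-W.mean(0);U,S,V=np.linalg.svd(a.T@b);R=(U@V).T
    o=W.mean(0)-R@L.mean(0);print("yaw",np.degrees(np.arctan2(R[1,0],R[0,0])),"o",o,"res",np.round(W-(L@R.T+o),1).tolist())
    return R,o
R,o=fit(W)
# same from scene view: dark key tops by hand from 784-wide picture
s=[(472,399),(497,424),(523,451)]
Ws=onplane("scene",[(a/1.4,b/1.4) for a,b in s],.052)[:,:2]*1000;print("scene keys local",((Ws-o)@R))
lk=onplane("top",[u(207,380)],.069)[:,:2]*1000;print("lock local",(lk-o)@R, lk)
for n,p in dict(pan=(68,0),lock_home=(-80,85+31),lock_away=(-80,85-31),L=(-80,-1),M=(-80,-55),S=(-80,-109)).items(): print(n,np.round(R@p+o,1))
for z in[.0522,]:
  pass
```

```text
yaw -10.15117375103522 o [ 591.15196805 -252.91947695] res [[0.1, 0.5], [-0.3, 0.6], [-0.2, 0.9], [-0.7, 1.7], [0.5, -1.8], [1.4, -1.1], [-0.8, -0.9]]
scene keys local [[ -87.99418546   -8.4963734 ]
 [ -87.24253225  -61.37708875]
 [ -87.61854249 -113.2656204 ]]
lock local [[-81.32931641  98.16624953]] [[ 528.3971733  -141.95594244]]
pan [ 658.1 -264.9]
lock_home [ 532.8 -124.6]
lock_away [ 521.9 -185.7]
L [ 512.2 -239.8]
M [ 502.7 -293. ]
S [ 493.2 -346.1]
```

```bash
cat >> h.py <<'E'
from scipy.spatial.transform import Rotation as Ro
YAW=-10.1;O=np.array([591.2,-252.9])
def S(x,y):
    a=np.radians(YAW);return np.array([[np.cos(a),-np.sin(a)],[np.sin(a),np.cos(a)]])@[x,y]+O
def plan(x,y,z,ya):
    """mm; ya: world angle of tool y. prints total turn (5deg units) then total shift (50mm units) in tool axes after the turn"""
    s=env.observe();R=np.array(s["tool_rot"]);p=np.array(s["position"])*1000
    a=np.radians(ya);Y=np.array([np.cos(a),np.sin(a),0]);Z=np.array([0,0,-1.]);T=np.c_[np.cross(Y,Z),Y,Z]
    rv=np.degrees(Ro.from_matrix(R.T@T).as_rotvec())/5
    sh=T.T@(np.array([x,y,z])-p)/50
    print("at",np.round(p,1),"turn",np.round(rv,2),"shift",np.round(sh,3),"t",round(s["time_s"],1),"w",round(s["grip_width"]*1000,1))
E
python3 -c "
from h import *
plan(*S(-80,98),231,YAW)"
```

```text
at [210.9 507.7 230.8] turn [-1.000e-02  1.000e-02  1.551e+01] shift [-1.1682e+01  8.5560e+00 -4.0000e-03] t 0.1 w 85.4
```

arm_command:
  turn:
    - [0,0,1]
    - [0,0,1]
    - [0,0,1]
    - [0,0,1]
    - [0,0,1]
    - [0,0,1]
    - [0,0,1]
    - [0,0,1]
    - [0,0,1]
    - [0,0,1]
    - [0,0,1]
    - [0,0,1]
  xyz:
    - [0,0,0]
    - [0,0,0]
    - [0,0,0]
    - [0,0,0]
    - [0,0,0]
    - [0,0,0]
    - [0,0,0]
    - [0,0,0]
    - [0,0,0]
    - [0,0,0]
    - [0,0,0]
    - [0,0,0]
  claw: [45,45,45,45,45,45,45,45,45,45,45,45]
  squeeze: 40

```text
time_s: 1.3
position: [0.2109, 0.5077, 0.2309]
tool_rot: [[-0.126, 0.992, -0.001], [0.992, 0.126, -0.001], [-0.001, -0.001, -1.0]]
ft_force: [1.2, -0.4, -0.3]
grip_width: 0.0447
gripper_force: 0.0
```

arm_command:
  turn:
    - [0,0,1]
    - [0,0,1]
    - [0,0,1]
    - [0,0,0.5]
    - [0,0,0]
    - [0,0,0]
    - [0,0,0]
    - [0,0,0]
    - [0,0,0]
    - [0,0,0]
    - [0,0,0]
    - [0,0,0]
  xyz:
    - [0,0,0]
    - [0,0,0]
    - [0,0,0]
    - [0,0,0]
    - [-0.73,0.535,0]
    - [-0.73,0.535,0]
    - [-0.73,0.535,0]
    - [-0.73,0.535,0]
    - [-0.73,0.535,0]
    - [-0.73,0.535,0]
    - [-0.73,0.535,0]
    - [-0.73,0.535,0]
  claw: [45,45,45,45,45,45,45,45,45,45,45,45]

```text
time_s: 2.5
position: [0.371, 0.1812, 0.2313]
tool_rot: [[0.175, 0.985, -0.0], [0.985, -0.175, 0.0], [0.0, -0.0, -1.0]]
ft_force: [0.9, 0.5, -0.2]
grip_width: 0.0448
gripper_force: 0.0
```

arm_command:
  turn:
    - [0,0,0]
    - [0,0,0]
    - [0,0,0]
    - [0,0,0]
    - [0,0,0]
    - [0,0,0]
    - [0,0,0]
    - [0,0,0]
    - [0,0,0]
    - [0,0,0]
  xyz:
    - [-0.73,0.535,0]
    - [-0.73,0.535,0]
    - [-0.73,0.535,0]
    - [-0.73,0.535,0]
    - [-0.73,0.535,0]
    - [-0.73,0.535,0]
    - [-0.73,0.535,0]
    - [-0.73,0.535,0]
    - [0,0,0]
    - [0,0,0]
  claw: [45,45,45,45,45,45,45,45,45,45]

```text
time_s: 3.5
position: [0.5302, -0.1424, 0.2305]
tool_rot: [[0.176, 0.984, -0.001], [0.984, -0.176, 0.001], [0.001, -0.002, -1.0]]
ft_force: [-0.8, 0.1, -0.3]
grip_width: 0.0445
gripper_force: 0.0
```

Run:
```python
from h import *
plan(*S(-80,98),231,YAW)
im,d=imaging.get_image("scene");np.savez("scene1.npz",im=im,d=d)
P=cloud("scene",d)
print("scene cloud:");cartons("scene",im,d)
cv2.imwrite("pics/s1.png",cv2.resize(im[210:360,270:410],(800,600)[0:2]))
```

```text
at [ 530.2 -142.4  230.5] turn [-0.02 -0.01 -0.01] shift [-0.002 -0.011 -0.01 ] t 3.5 w 44.5
scene cloud:
c(572,395) long_dir 132.4 size 60x84 px(191,153) z53.2 n315 hsv [ 59. 137.  80.]
c(691,51) long_dir 95.2 size 34x149 px(301,187) z52.4 n310 hsv [ 15. 127.  68.]
c(441,304) long_dir 58.7 size 83x53 px(167,181) z53.2 n376 hsv [ 17. 136. 103.]
c(550,188) long_dir 76.1 size 84x54 px(226,185) z52.5 n392 hsv [ 17.  137.5 103.5]
c(412,175) long_dir 146.6 size 60x61 px(182,205) z61.5 n398 hsv [  4. 184. 111.]
c(432,35) long_dir 114.1 size 56x79 px(223,231) z54.1 n646 hsv [ 17. 136. 104.]
c(658,-264) long_dir 79.6 size 132x104 px(391,256) z51.4 n1992 hsv [39. 27. 93.]
c(512,-239) long_dir 8.0 size 31x30 px(337,282) z51.2 n177 hsv [18. 51. 31.]
```

View pics/s1.png

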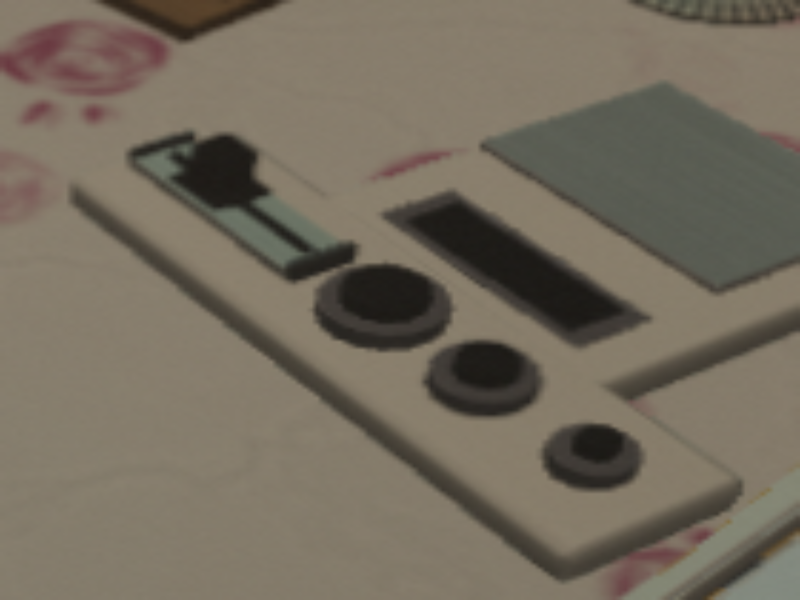

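The crop confirms the layout: key tops at (385,292), (488,364) and (598,441), and the lock grip at (225,165), near the home end. The two cameras agree to about 3 mm. Descending to pinch the lock.

arm_command:
  turn:
    - [0,0,0]
    - [0,0,0]
    - [0,0,0]
    - [0,0,0]
    - [0,0,0]
    - [0,0,0]
    - [0,0,0]
    - [0,0,0]
    - [0,0,0]
    - [0,0,0]
    - [0,0,0]
    - [0,0,0]
  xyz:
    - [0,0,0.6]
    - [0,0,0.6]
    - [0,0,0.6]
    - [0,0,0.6]
    - [0,0,0.6]
    - [0,0,0.4]
    - [0,0,0.25]
    - [0,0,0]
    - [0,0,0]
    - [0,0,0]
    - [0,0,0]
    - [0,0,0]
  claw: [45,45,45,45,45,45,45,45,5,5,5,5]
  squeeze: 40

```text
time_s: 4.75
position: [0.5303, -0.1418, 0.0503]
tool_rot: [[0.174, 0.985, 0.001], [0.985, -0.174, -0.001], [-0.0, 0.001, -1.0]]
ft_force: [-2.8, 1.6, 5.8]
grip_width: 0.0173
gripper_force: 39.7
```

```bash
python3 -c "
from h import *
plan(*S(-80,116),47,YAW);print(env.observe()['gripper_force'],env.observe()['ft_force'])"
```

```text
at [ 530.3 -141.8   50.3] turn [0.01 0.   0.01] shift [ 0.346 -0.012  0.065] t 4.8 w 17.3
39.72512483596802 [-2.77736503  1.64146131  5.84435728]
```

arm_command:
  turn:
    - [0,0,0]
    - [0,0,0]
    - [0,0,0]
    - [0,0,0]
    - [0,0,0]
    - [0,0,0]
  xyz:
    - [0.08,0,0]
    - [0.08,0,0]
    - [0.08,0,0]
    - [0.06,0,0]
    - [0.04,0,0]
    - [0,0,0]
  claw: [5,5,5,5,5,5]

```text
time_s: 5.35
position: [0.5332, -0.1252, 0.0503]
tool_rot: [[0.174, 0.985, 0.001], [0.985, -0.174, -0.001], [-0.001, 0.001, -1.0]]
ft_force: [-4.2, -0.1, 6.2]
grip_width: 0.0167
gripper_force: 39.7
```

arm_command:
  turn:
    - [0,0,0]
    - [0,0,0]
    - [0,0,0]
  xyz:
    - [0.05,0,0]
    - [0.05,0,0]
    - [0,0,0]
  claw: [5,5,5]

```text
time_s: 5.65
position: [0.5337, -0.123, 0.0503]
tool_rot: [[0.174, 0.985, -0.001], [0.985, -0.174, -0.006], [-0.006, 0.0, -1.0]]
ft_force: [-10.6, -15.3, 3.9]
grip_width: 0.0173
gripper_force: 39.5
```

arm_command:
  turn:
    - [0,0,0]
    - [0,0,0]
    - [0,0,0]
    - [0,0,0]
    - [0,0,0]
    - [0,0,0]
    - [0,0,0]
    - [0,0,0]
    - [0,0,0]
    - [0,0,0]
    - [0,0,0]
    - [0,0,0]
  xyz:
    - [-0.03,0,0]
    - [0,0,0]
    - [0,0,0]
    - [0,0,0]
    - [0,0,-0.3]
    - [0,0,-0.6]
    - [0,0,-0.6]
    - [0,0,-0.6]
    - [0,0,-0.4]
    - [0,0,0]
    - [0,0,0]
    - [0,0,0]
  claw: [5,45,45,45,45,45,45,85,85,85,85,85]

```text
time_s: 6.85
position: [0.5335, -0.1214, 0.1727]
tool_rot: [[0.175, 0.985, -0.002], [0.985, -0.175, 0.001], [0.001, -0.002, -1.0]]
ft_force: [-0.3, 0.1, -0.5]
grip_width: 0.0851
gripper_force: 0.0
```

```bash
python3 -c "
from h import *
cartons('top');cartons('scene')
im,d=imaging.get_image('top');P=cloud('top',d)
plan(432.5,34,175,24)"
```

```text
c(733,53) long_dir 105.0 size 55x67 px(270,149) z57.4 n368 hsv [ 23.  56. 107.]
c(659,-266) long_dir 78.9 size 134x100 px(409,181) z51.5 n1158 hsv [70. 12. 85.]
c(574,394) long_dir 129.5 size 58x83 px(126,209) z52.4 n782 hsv [ 63. 144.  82.]
c(568,276) long_dir 90.0 size 40x42 px(175,213) z47.6 n216 hsv [ 73.  15. 116.]
c(553,186) long_dir 76.5 size 81x55 px(212,221) z52.7 n775 hsv [ 18. 108.  92.]
c(444,304) long_dir 59.2 size 82x52 px(159,264) z53.0 n741 hsv [ 18. 112.  91.]
c(434,33) long_dir 114.2 size 55x80 px(273,273) z52.7 n757 hsv [ 18. 111.  92.]
c(420,171) long_dir 64.8 size 62x46 px(214,278) z61.1 n387 hsv [  4. 166.  96.]
c(572,395) long_dir 129.3 size 56x83 px(191,153) z53.3 n314 hsv [ 59. 137.  81.]
c(442,304) long_dir 59.4 size 84x55 px(167,181) z53.3 n380 hsv [ 17. 135. 104.]
c(550,187) long_dir 75.9 size 84x53 px(226,185) z52.5 n394 hsv [ 17. 137. 104.]
c(689,11) long_dir 110.0 size 22x76 px(312,193) z53.1 n166 hsv [ 15. 129.  68.]
c(412,175) long_dir 54.9 size 61x61 px(183,205) z61.5 n391 hsv [  4. 183. 111.]
c(433,36) long_dir 112.8 size 57x80 px(223,231) z54.2 n657 hsv [ 17. 136. 105.]
c(658,-263) long_dir 79.4 size 133x103 px(391,256) z51.3 n1988 hsv [39. 27. 93.]
c(510,-240) long_dir 12.7 size 31x30 px(337,282) z51.2 n176 hsv [19. 51. 31.]
at [ 533.7 -121.6  172.9] turn [-0.02 -0.01 -6.81] shift [ 3.666 -0.584 -0.042] t 7.0 w 85.1
```

arm_command:
  turn:
    - [0,0,-0.97]
    - [0,0,-0.97]
    - [0,0,-0.97]
    - [0,0,-0.97]
    - [0,0,-0.97]
    - [0,0,-0.97]
    - [0,0,-0.97]
    - [0,0,0]
    - [0,0,0]
    - [0,0,0]
    - [0,0,0]
    - [0,0,0]
  xyz:
    - [0,0,0]
    - [0,0,0]
    - [0,0,0]
    - [0,0,0]
    - [0,0,0]
    - [0,0,0]
    - [0,0,0]
    - [0.735,-0.117,0]
    - [0.735,-0.117,0]
    - [0.735,-0.117,0]
    - [0.735,-0.117,0]
    - [0.735,-0.117,0]
  claw: [85,85,85,85,85,85,85,85,85,85,85,85]

```text
time_s: 8.2
position: [0.4317, 0.0355, 0.1734]
tool_rot: [[-0.405, 0.915, -0.001], [0.915, 0.405, 0.0], [0.001, -0.001, -1.0]]
ft_force: [-0.2, 0.7, 0.6]
grip_width: 0.0847
gripper_force: 0.0
```

arm_command:
  turn:
    - [0,0,0]
    - [0,0,0]
    - [0,0,0]
    - [0,0,0]
    - [0,0,0]
    - [0,0,0]
    - [0,0,0]
    - [0,0,0]
  xyz:
    - [0,0,0]
    - [0,0,0.6]
    - [0,0,0.6]
    - [0,0,0.6]
    - [0,0,0.6]
    - [0,0,0.5]
    - [0,0,0.36]
    - [0,0,0]
  claw: [85,85,85,85,85,85,85,85]

```text
time_s: 9.0
position: [0.4321, 0.0342, 0.0089]
tool_rot: [[-0.404, 0.915, -0.004], [0.915, 0.404, 0.001], [0.002, -0.004, -1.0]]
ft_force: [-0.1, -0.3, 0.2]
grip_width: 0.0849
gripper_force: 0.0
```

```bash
python3 -c "
from h import *
plan(433,34.5,10,24)"
```

```text
at [432.1  34.2   8.9] turn [-0.04 -0.03 -0.03] shift [-0.001  0.02  -0.022] t 9.0 w 84.9
```

arm_command:
  turn:
    - [0,0,0]
    - [0,0,0]
    - [0,0,0]
    - [0,0,0]
    - [0,0,0]
    - [0,0,0]
    - [0,0,0]
    - [0,0,0]
    - [0,0,0]
    - [0,0,0]
    - [0,0,0]
  xyz:
    - [0,0,0]
    - [0,0,0]
    - [0,0,0]
    - [0,0,0]
    - [0,0,0]
    - [0,0,-0.3]
    - [0,0,-0.7]
    - [0,0,-0.7]
    - [0,0,-0.7]
    - [0,0,-0.3]
    - [0,0,0]
  claw: [40,40,40,40,40,40,40,40,40,40,40]
  squeeze: 80

```text
time_s: 10.1
position: [0.4335, 0.0343, 0.1479]
tool_rot: [[-0.405, 0.914, 0.005], [0.914, 0.405, -0.001], [-0.003, 0.004, -1.0]]
ft_force: [1.3, 0.6, -3.6]
grip_width: 0.0528
gripper_force: 84.8
```

```bash
python3 -c "
from h import *
plan(*S(68,0),145,YAW)"
```

```text
at [433.5  34.3 147.9] turn [0.06 0.02 6.8 ] shift [-5.103  5.472  0.059] t 10.1 w 52.8
```

arm_command:
  turn:
    - [0,0,0.97]
    - [0,0,0.97]
    - [0,0,0.97]
    - [0,0,0.97]
    - [0,0,0.97]
    - [0,0,0.97]
    - [0,0,0.98]
    - [0,0,0]
    - [0,0,0]
  xyz:
    - [0,0,0]
    - [0,0,0]
    - [0,0,0]
    - [0,0,0]
    - [0,0,0]
    - [0,0,0]
    - [0,0,0]
    - [-0.51,0.547,0]
    - [-0.51,0.547,0]
  claw: [40,40,40,40,40,40,40,40,40]

```text
time_s: 11.0
position: [0.4774, -0.0256, 0.1448]
tool_rot: [[0.174, 0.985, -0.002], [0.985, -0.174, 0.001], [0.0, -0.002, -1.0]]
ft_force: [1.4, 0.3, -2.0]
grip_width: 0.0532
gripper_force: 84.9
```

arm_command:
  turn:
    - [0,0,0]
    - [0,0,0]
    - [0,0,0]
    - [0,0,0]
    - [0,0,0]
    - [0,0,0]
    - [0,0,0]
    - [0,0,0]
    - [0,0,0]
    - [0,0,0]
  xyz:
    - [-0.51,0.547,0]
    - [-0.51,0.547,0]
    - [-0.51,0.547,0]
    - [-0.51,0.547,0]
    - [-0.51,0.547,0]
    - [-0.51,0.547,0]
    - [-0.51,0.547,0]
    - [-0.51,0.547,0]
    - [0,0,0]
    - [0,0,0]
  claw: [40,40,40,40,40,40,40,40,40,40]

```text
time_s: 12.0
position: [0.6568, -0.2647, 0.1433]
tool_rot: [[0.176, 0.984, -0.003], [0.984, -0.176, 0.002], [0.001, -0.003, -1.0]]
ft_force: [-0.3, -0.1, -2.9]
grip_width: 0.0534
gripper_force: 85.5
```

```bash
python3 -c "
from h import *
plan(*S(68,0),61.5,YAW)
print('carton',S(68,0));cartons('top',zlo=.15,zhi=.21);cartons('scene',zlo=.15,zhi=.21)
im,d=imaging.get_image('scene');cv2.imwrite('pics/s2.png',im[100:350,220:500])"
```

```text
at [ 656.8 -264.7  143.3] turn [-0.04 -0.02 -0.01] shift [0.003 0.028 1.635] t 12.0 w 53.4
carton [ 658.14621624 -264.82493737]
c(727,52) long_dir 90.1 size 145x178 px(271,131) z190.9 n2448 hsv [22. 51. 86.]
c(721,94) long_dir 24.4 size 137x50 px(291,136) z180.1 n289 hsv [18. 73. 77.]
c(726,7) long_dir 166.8 size 77x156 px(328,146) z180.9 n1305 hsv [18. 66. 82.]
c(649,-273) long_dir 141.4 size 71x117 px(404,212) z183.8 n1274 hsv [ 17.  122.5  58. ]
```

View pics/s2.png

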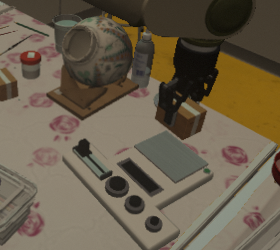

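The carton is held level above the pan, at (182,120) in the crop. Lowering it onto the pan.

arm_command:
  turn:
    - [0,0,0]
    - [0,0,0]
    - [0,0,0]
    - [0,0,0]
    - [0,0,0]
    - [0,0,0]
    - [0,0,0]
    - [0,0,0]
  xyz:
    - [0,0.025,0.4]
    - [0,0,0.4]
    - [0,0,0.4]
    - [0,0,0.2]
    - [0,0,0.1]
    - [0,0,0.07]
    - [0,0,0.05]
    - [0,0,0]
  claw: [40,40,40,40,40,40,40,40]

```text
time_s: 12.95
position: [0.6587, -0.2649, 0.0652]
tool_rot: [[0.176, 0.984, 0.001], [0.984, -0.176, -0.0], [-0.0, 0.001, -1.0]]
ft_force: [0.5, 0.8, -2.3]
grip_width: 0.0533
gripper_force: 85.5
```

```bash
python3 -c "
from h import *
plan(*S(68,0),61,YAW);print(env.observe()['ft_force'])"
```

```text
at [ 658.7 -264.9   65.2] turn [ 0.01  0.   -0.  ] shift [-0.001 -0.01   0.084] t 12.9 w 53.3
[ 0.51926045  0.81336823 -2.27600105]
```

arm_command:
  turn:
    - [0,0,0]
    - [0,0,0]
    - [0,0,0]
    - [0,0,0]
  xyz:
    - [0,0,0.03]
    - [0,0,0.03]
    - [0,0,0.03]
    - [0,0,0]
  claw: [40,40,40,40]

```text
time_s: 13.35
position: [0.6589, -0.265, 0.064]
tool_rot: [[0.175, 0.984, 0.003], [0.984, -0.175, -0.002], [-0.001, 0.003, -1.0]]
ft_force: [-5.2, 3.7, 16.3]
grip_width: 0.0536
gripper_force: 87.4
```

arm_command:
  turn:
    - [0,0,0]
    - [0,0,0]
    - [0,0,0]
    - [0,0,0]
    - [0,0,0]
    - [0,0,0]
    - [0,0,0]
    - [0,0,0]
    - [0,0,0]
    - [0,0,0]
    - [0,0,0]
    - [0,0,0]
  xyz:
    - [0,0,-0.03]
    - [0,0,0]
    - [0,0,0]
    - [0,0,0]
    - [0,0,0]
    - [0,0,-0.3]
    - [0,0,-0.6]
    - [0,0,-0.7]
    - [0,0,-0.7]
    - [0,0,-0.5]
    - [0,0,0]
    - [0,0,0]
  claw: [40,85,85,85,85,85,85,85,85,85,85,85]

```text
time_s: 14.55
position: [0.6585, -0.2648, 0.2026]
tool_rot: [[0.176, 0.984, 0.001], [0.984, -0.176, -0.001], [-0.0, 0.001, -1.0]]
ft_force: [0.2, -0.0, 0.4]
grip_width: 0.0849
gripper_force: 0.0
```

```bash
python3 -c "
from h import *
cartons('top');cartons('scene');print('placed');cartons('top',zlo=.095,zhi=.115);cartons('scene',zlo=.095,zhi=.115)
plan(551.5,187,200,-13.5)"
```

```text
c(733,53) long_dir 39.0 size 64x59 px(270,149) z57.6 n373 hsv [ 23.  56. 107.]
c(679,-213) long_dir 168.9 size 22x77 px(379,173) z51.0 n159 hsv [68. 12. 85.]
c(575,395) long_dir 129.6 size 57x82 px(126,209) z52.6 n780 hsv [ 63. 144.  82.]
c(570,241) long_dir 79.3 size 125x57 px(192,214) z51.7 n995 hsv [ 18. 103.  94.]
c(444,304) long_dir 59.4 size 82x52 px(159,264) z52.9 n765 hsv [ 18. 110.  92.]
c(414,174) long_dir 107.0 size 59x60 px(213,280) z61.2 n453 hsv [  4. 165.  97.]
c(573,395) long_dir 127.6 size 59x82 px(191,153) z53.0 n319 hsv [ 59. 138.  84.]
c(568,244) long_dir 79.9 size 128x55 px(220,176) z52.0 n448 hsv [ 17. 128. 110.]
c(441,303) long_dir 60.1 size 83x54 px(167,181) z53.2 n373 hsv [ 17. 136. 108.]
c(691,13) long_dir 105.8 size 29x78 px(311,193) z53.6 n175 hsv [ 15. 127.  72.]
c(411,175) long_dir 166.0 size 60x61 px(183,205) z61.4 n400 hsv [  4. 182. 116.]
c(656,-263) long_dir 80.6 size 132x102 px(390,262) z51.4 n1152 hsv [37. 29. 96.]
c(511,-240) long_dir 107.5 size 30x31 px(337,282) z51.2 n177 hsv [19. 51. 32.]
placed
c(282,-69) long_dir 101.9 size 118x254 px(304,348) z105.3 n3983 hsv [ 42.  29. 107.]
c(760,129) long_dir 178.0 size 17x77 px(299,149) z105.1 n153 hsv [18. 75. 78.]
c(712,17) long_dir 132.6 size 73x173 px(313,174) z105.9 n341 hsv [19. 64. 57.]
c(657,-264) long_dir 79.4 size 82x57 px(396,237) z105.5 n813 hsv [ 17. 140. 108.]
c(280,-68) long_dir 102.0 size 119x257 px(192,278) z106.3 n6186 hsv [ 23.  43. 117.]
at [ 658.2 -264.7  200.6] turn [-0.03 -0.01  0.68] shift [ 8.286 -4.184  0.012] t 14.8 w 85.1
```

```bash
python3 -c "
from h import *
im,d=imaging.get_image('top');np.savez('top2.npz',im=im,d=d);cv2.imwrite('pics/t2.png',cv2.resize(im[150:300,90:310],(792,540)))
P=cloud('top',d);hsv=cv2.cvtColor(im,cv2.COLOR_BGR2HSV)
m=((P[...,2]>.045)&(P[...,2]<.062)).astype(np.uint8)
m=cv2.erode(m,np.ones((5,5)))
k,l,st,c=cv2.connectedComponentsWithStats(m)
for i in range(1,k):
    if st[i,4]>60: 
        q=cv2.dilate((l==i).astype(np.uint8),np.ones((5,5)))>0
        print(c[i],cv2.minAreaRect((P[q][:,:2]*1000).astype(np.float32)))
"
```

```text
[269.06944444 147.125     ] ((739.1453247070312, 57.063411712646484), (33.960601806640625, 51.10880661010742), 2.6823439598083496)
[125.89646465 209.16414141] ((574.4411010742188, 395.1025085449219), (57.68010711669922, 82.808837890625), 39.02444839477539)
[197.56087824 214.97804391] ((566.675537109375, 223.51974487304688), (89.53376770019531, 54.8065185546875), 77.62519836425781)
[158.38992042 263.56498674] ((444.153564453125, 303.46417236328125), (79.7308578491211, 52.3786506652832), 59.44093704223633)
```

View pics/t2.png

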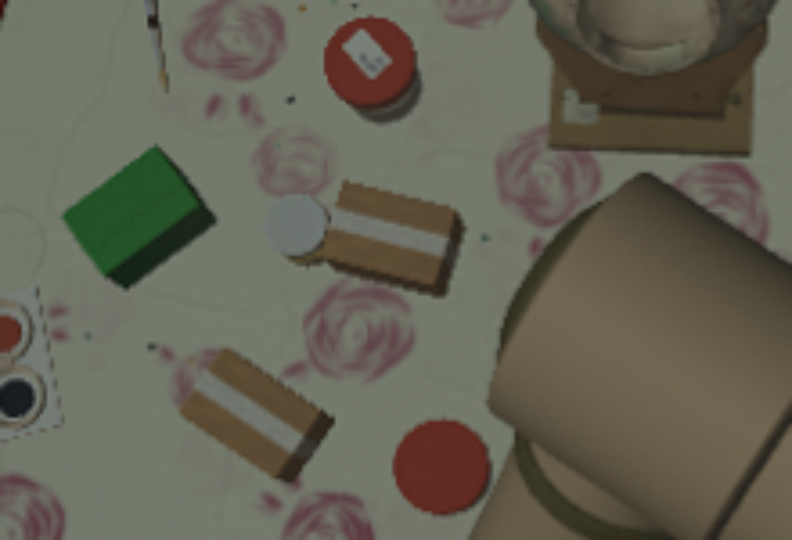

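The crop shows B knocked against the jar, with its top corners at (345,182), (461,210), (440,290) and (327,262); the jar is at (297,225). The middle of B's long sides is free to grip.

```bash
python3 -c "
from h import *
W=onplane('top',[(90+(x-1.3)/3.6,150+(y-1.3)/3.6) for x,y in [(345,182),(461,210),(440,290),(327,262)]],.054)*1000
r=cv2.minAreaRect(W[:,:2].astype(np.float32));print(np.round(W,0).tolist(),r,W.mean(0))
plan(W.mean(0)[0],W.mean(0)[1],200,-13)
print(O,S(-80,116))"
```

```text
[[599.0, 252.0, 54.0], [583.0, 173.0, 54.0], [529.0, 184.0, 54.0], [545.0, 259.0, 54.0]] ((564.032958984375, 217.66612243652344), (80.70600891113281, 55.057498931884766), 78.43827819824219) [563.95164055 217.01255582  54.        ]
at [ 658.3 -264.7  200.7] turn [-0.02 -0.01  0.58] shift [ 8.963 -4.006  0.015] t 14.8 w 85.0
[ 591.2 -252.9] [ 532.78228583 -124.66829304]
```

arm_command:
  turn:
    - [0,0,0.36]
    - [0,0,0]
    - [0,0,0]
    - [0,0,0]
    - [0,0,0]
    - [0,0,0]
    - [0,0,0]
    - [0,0,0]
    - [0,0,0]
    - [0,0,0]
    - [0,0,0]
  xyz:
    - [0,0,0]
    - [0,-0.75,0]
    - [0,-0.75,0]
    - [0,-0.75,0]
    - [0,-0.75,0]
    - [0.75,-0.07,0]
    - [0.75,-0.07,0]
    - [0.75,-0.07,0]
    - [0.75,-0.07,0]
    - [0.75,-0.07,0]
    - [0.75,-0.07,0]
  claw: [85,85,85,85,85,85,85,85,85,85,85]

```text
time_s: 15.9
position: [0.5375, -0.0079, 0.2015]
tool_rot: [[0.207, 0.978, -0.001], [0.978, -0.207, 0.0], [0.0, -0.001, -1.0]]
ft_force: [-0.1, -0.7, 0.7]
grip_width: 0.0849
gripper_force: 0.0
```

arm_command:
  turn:
    - [0,0,0]
    - [0,0,0]
    - [0,0,0]
    - [0,0,0]
    - [0,0,0]
    - [0,0,0]
    - [0,0,0]
    - [0,0,0]
  xyz:
    - [0.75,-0.07,0]
    - [0.75,-0.07,0]
    - [0.75,-0.07,0]
    - [0.75,-0.07,0]
    - [0.75,-0.07,0]
    - [0.75,-0.07,0]
    - [0,0,0]
    - [0,0,0]
  claw: [85,85,85,85,85,85,85,85]

```text
time_s: 16.7
position: [0.5633, 0.2155, 0.2012]
tool_rot: [[0.205, 0.979, -0.001], [0.979, -0.205, -0.0], [-0.001, -0.001, -1.0]]
ft_force: [0.6, -0.1, -0.4]
grip_width: 0.0851
gripper_force: 0.0
```

```bash
python3 -c "
from h import *
plan(564,216,10,-12)"
```

```text
at [563.3 215.5 201.2] turn [-0.01  0.01  0.03] shift [0.012 0.012 3.824] t 16.7 w 85.1
```

arm_command:
  turn:
    - [0,0,0]
    - [0,0,0]
    - [0,0,0]
    - [0,0,0]
    - [0,0,0]
    - [0,0,0]
    - [0,0,0]
    - [0,0,0]
    - [0,0,0]
    - [0,0,0]
    - [0,0,0]
    - [0,0,0]
  xyz:
    - [0,0.01,0.65]
    - [0,0,0.65]
    - [0,0,0.65]
    - [0,0,0.65]
    - [0,0,0.65]
    - [0,0,0.4]
    - [0,0,0.15]
    - [0,0,0]
    - [0,0,0]
    - [0,0,0]
    - [0,0,0]
    - [0,0,0]
  claw: [85,85,85,85,85,85,85,85,40,40,40,40]

```text
time_s: 17.9
position: [0.5649, 0.215, 0.0134]
tool_rot: [[0.206, 0.978, 0.003], [0.978, -0.206, 0.0], [0.001, 0.003, -1.0]]
ft_force: [0.3, -1.3, 6.8]
grip_width: 0.0533
gripper_force: 84.8
```

arm_command:
  turn:
    - [0,0,0]
    - [0,0,0]
    - [0,0,0]
    - [0,0,0]
    - [0,0,0]
    - [0,0,0]
    - [0,0,0]
    - [0,0,0]
    - [0,0,0]
    - [0,0,0]
  xyz:
    - [0,0,0]
    - [0,0,0]
    - [0,0,-0.08]
    - [-0.2,0,0]
    - [-0.2,0,-0.1]
    - [0,0,-0.6]
    - [0,0,-0.7]
    - [0,0,-0.7]
    - [0,0,-0.7]
    - [0,0,-0.4]
  claw: [40,40,40,40,40,40,40,40,40,40]

```text
time_s: 18.9
position: [0.5602, 0.1946, 0.1789]
tool_rot: [[0.207, 0.978, 0.003], [0.978, -0.207, 0.0], [0.001, 0.003, -1.0]]
ft_force: [0.3, 1.1, -2.2]
grip_width: 0.0531
gripper_force: 84.6
```

```bash
python3 -c "
from h import *
plan(*S(68,0),175,YAW);cartons('top',zlo=.035)"
```

```text
at [560.2 194.6 178.9] turn [ 0.04 -0.01 -0.37] shift [-8.703  3.54   0.078] t 18.9 w 53.1
c(735,53) long_dir 49.4 size 64x57 px(270,149) z57.0 n362 hsv [ 23.  56. 105.]
c(688,53) long_dir 90.3 size 24x142 px(271,169) z45.8 n347 hsv [ 17. 104.  63.]
c(662,-267) long_dir 79.8 size 136x109 px(398,189) z51.6 n1150 hsv [70. 12. 84.]
c(574,395) long_dir 128.5 size 58x81 px(124,210) z52.7 n670 hsv [ 63. 147.  80.]
c(527,-156) long_dir 80.0 size 104x31 px(356,238) z38.6 n417 hsv [70. 20. 82.]
c(511,-240) long_dir 93.2 size 46x48 px(390,245) z43.5 n322 hsv [25.  28.  56.5]
c(504,-294) long_dir 154.6 size 36x37 px(413,249) z43.1 n200 hsv [24. 27. 56.]
c(414,160) long_dir 1.2 size 60x34 px(218,280) z61.3 n268 hsv [  4. 168.  94.]
```

arm_command:
  turn:
    - [0,0,-0.37]
    - [0,0,0]
    - [0,0,0]
    - [0,0,0]
    - [0,0,0]
    - [0,0,0]
    - [0,0,0]
    - [0,0,0]
    - [0,0,0]
    - [0,0,0]
    - [0,0,0]
    - [0,0,0]
  xyz:
    - [0,0,0]
    - [-0.72,0,0]
    - [-0.72,0,0]
    - [-0.72,0,0]
    - [-0.72,0,0]
    - [-0.72,0,0]
    - [-0.72,0,0]
    - [-0.72,0,0]
    - [-0.72,0,0]
    - [-0.72,0,0]
    - [-0.72,0,0]
    - [-0.72,0,0]
  claw: [40,40,40,40,40,40,40,40,40,40,40,40]

```text
time_s: 20.15
position: [0.4894, -0.1961, 0.175]
tool_rot: [[0.175, 0.985, -0.001], [0.985, -0.175, 0.001], [0.001, -0.001, -1.0]]
ft_force: [-0.2, 0.2, -2.9]
grip_width: 0.0533
gripper_force: 84.6
```

arm_command:
  turn:
    - [0,0,0]
    - [0,0,0]
    - [0,0,0]
    - [0,0,0]
    - [0,0,0]
    - [0,0,0]
    - [0,0,0]
    - [0,0,0]
    - [0,0,0]
  xyz:
    - [-0.72,0,0]
    - [0,0.59,0]
    - [0,0.59,0]
    - [0,0.59,0]
    - [0,0.59,0]
    - [0,0.59,0]
    - [0,0.59,0]
    - [0,0,0]
    - [0,0,0]
  claw: [40,40,40,40,40,40,40,40,40]

```text
time_s: 21.05
position: [0.6581, -0.2611, 0.1741]
tool_rot: [[0.175, 0.985, -0.002], [0.985, -0.175, 0.001], [0.001, -0.003, -1.0]]
ft_force: [0.4, 0.1, -1.9]
grip_width: 0.0531
gripper_force: 85.5
```

```bash
python3 -c "
from h import *
plan(*S(68,0),121,YAW);s=env.observe();print(s['gripper_force'],s['ft_force'])
cartons('top');cartons('scene',zlo=.095,zhi=.115)
im,d=imaging.get_image('scene');cv2.imwrite('pics/s3.png',cv2.resize(im[60:330,240:500],None,fx=2,fy=2))"
```

```text
at [ 658.1 -261.1  174.1] turn [-0.03 -0.01  0.01] shift [-0.073  0.015  1.062] t 21.1 w 53.1
85.49079179763794 [ 0.43839931  0.08905701 -1.87549854]
c(732,54) long_dir 93.5 size 52x70 px(270,149) z57.4 n368 hsv [ 23.  56. 107.]
c(575,395) long_dir 131.4 size 58x82 px(126,209) z52.5 n772 hsv [ 63. 144.  82.]
c(570,284) long_dir 176.8 size 41x42 px(172,212) z47.4 n229 hsv [ 73.  15. 116.]
c(444,303) long_dir 59.4 size 80x52 px(159,264) z52.8 n759 hsv [ 18. 110.  91.]
c(413,174) long_dir 90.4 size 58x62 px(213,279) z61.0 n468 hsv [  4. 163.  96.]
c(762,127) long_dir 175.0 size 15x76 px(299,149) z104.9 n155 hsv [18. 75. 79.]
c(713,16) long_dir 133.1 size 74x174 px(314,174) z106.0 n333 hsv [19. 64. 57.]
c(657,-264) long_dir 79.5 size 83x57 px(395,237) z105.5 n817 hsv [ 17. 141. 108.]
c(280,-69) long_dir 101.7 size 119x256 px(192,278) z106.2 n6189 hsv [ 23.  43. 117.]
```

View pics/s3.png

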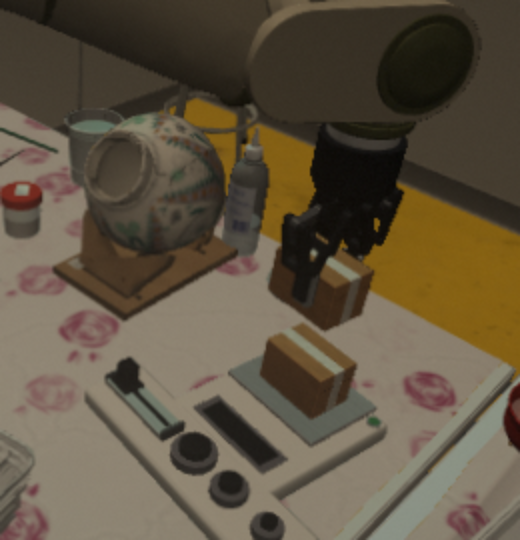

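The second carton is held level above the first, which stands square on the pan at (308,368).

arm_command:
  turn:
    - [0,0,0]
    - [0,0,0]
    - [0,0,0]
    - [0,0,0]
    - [0,0,0]
    - [0,0,0]
    - [0,0,0]
    - [0,0,0]
  xyz:
    - [-0.1,0.015,0.2]
    - [0,0,0.3]
    - [0,0,0.3]
    - [0,0,0.15]
    - [0,0,0.05]
    - [0,0,0.03]
    - [0,0,0]
    - [0,0,0]
  claw: [40,40,40,40,40,40,40,40]

```text
time_s: 22.0
position: [0.6588, -0.266, 0.125]
tool_rot: [[0.175, 0.985, 0.001], [0.985, -0.175, -0.001], [-0.0, 0.001, -1.0]]
ft_force: [0.1, -0.0, -2.1]
grip_width: 0.0531
gripper_force: 85.5
```

```bash
python3 -c "
from h import *
plan(*S(68,0),121,YAW);s=env.observe();print(s['gripper_force'],s['ft_force'])"
```

```text
at [ 658.8 -266.   125. ] turn [0.01 0.   0.01] shift [ 0.021 -0.016  0.079] t 22.0 w 53.1
85.49023389816284 [ 0.14734203 -0.0050047  -2.13402706]
```

arm_command:
  turn:
    - [0,0,0]
    - [0,0,0]
    - [0,0,0]
    - [0,0,0]
    - [0,0,0]
  xyz:
    - [0,0,0.03]
    - [0,0,0.03]
    - [0,0,0.03]
    - [0,0,0]
    - [0,0,0]
  claw: [40,40,40,40,40]

```text
time_s: 22.5
position: [0.6586, -0.2659, 0.1198]
tool_rot: [[0.175, 0.985, -0.0], [0.985, -0.175, 0.0], [0.0, -0.0, -1.0]]
ft_force: [0.3, -0.1, -2.6]
grip_width: 0.0534
gripper_force: 85.7
```

arm_command:
  turn:
    - [0,0,0]
    - [0,0,0]
    - [0,0,0]
  xyz:
    - [0,0,0.03]
    - [0,0,0.02]
    - [0,0,0]
  claw: [40,40,40]

```text
time_s: 22.8
position: [0.6587, -0.266, 0.1194]
tool_rot: [[0.175, 0.985, 0.002], [0.985, -0.175, -0.001], [-0.001, 0.002, -1.0]]
ft_force: [-4.1, 1.2, 8.2]
grip_width: 0.053
gripper_force: 86.6
```

Contact. Releasing and rising.

arm_command:
  turn:
    - [0,0,0]
    - [0,0,0]
    - [0,0,0]
    - [0,0,0]
    - [0,0,0]
    - [0,0,0]
    - [0,0,0]
    - [0,0,0]
    - [0,0,0]
    - [0,0,0]
    - [0,0,0]
    - [0,0,0]
  xyz:
    - [0,0,-0.02]
    - [0,0,0]
    - [0,0,0]
    - [0,0,0]
    - [0,0,0]
    - [0,0,-0.3]
    - [0,0,-0.6]
    - [0,0,-0.6]
    - [0,0,-0.6]
    - [0,0,-0.4]
    - [0,0,0]
    - [0,0,0]
  claw: [40,85,85,85,85,85,85,85,85,85,85,85]

```text
time_s: 24.0
position: [0.6585, -0.2658, 0.2426]
tool_rot: [[0.175, 0.985, -0.001], [0.985, -0.175, 0.0], [0.0, -0.001, -1.0]]
ft_force: [-0.5, 0.6, -1.0]
grip_width: 0.0846
gripper_force: 0.0
```

```bash
cat >> h.py <<'E'
def column(im,d,levels=(.106,.160,.214)):
    """edges seen by the scene camera: side-face outline per level from brown mask; prints top rect at highest level"""
    P=cloud("scene",d)
    for z in levels:
        m=(abs(P[...,2]-z+.001)<.006)&(abs(P[...,0]-.658)<.09)&(abs(P[...,1]+.265)<.09)
        if m.sum()>300:
            r=cv2.minAreaRect((P[m][:,:2]*1000).astype(np.float32));print("z",z,m.sum(),np.round(r[0],1),np.round(r[1]),round(r[2],1))
    # side faces: face normal -x_s at x=41, face normal -y_s; local coordinates of brown points by height
    a=np.radians(YAW);Rm=np.array([[np.cos(a),-np.sin(a)],[np.sin(a),np.cos(a)]])
    Lc=((P[...,:2]*1000-O)@Rm)
    for i in range(len(levels)):
        zm=52+54*i+27
        m=(abs(P[...,2]*1000-zm)<18)&(abs(Lc[...,0]-68)<60)&(abs(Lc[...,1])<75)
        f=m&(abs(Lc[...,0]-41)<9)&(abs(Lc[...,1])<30); g=m&(abs(Lc[...,1]+40)<9)&(abs(Lc[...,0]-68)<18)
        if f.sum()>30: 
            print("lvl",i,"xface",round(np.median(Lc[f][:,0]),1),"slope deg",round(np.degrees(np.polyfit(Lc[f][:,1],Lc[f][:,0],1)[0]),1),"yface",round(np.median(Lc[g][:,1]),1) if g.sum()>10 else None,f.sum(),g.sum())
E
python3 -c "
from h import *
cartons('top');im,d=imaging.get_image('scene');column(im,d)
im,d=imaging.get_image('scene');column(im,d)
cartons('scene')
cv2.imwrite('pics/s4.png',cv2.resize(im[100:330,290:500],None,fx=2.5,fy=2.5))
plan(443,303.5,230,-30.7)"
```

```text
c(734,53) long_dir 116.1 size 57x63 px(270,149) z57.0 n369 hsv [ 23.  56. 107.]
c(678,-216) long_dir 168.9 size 28x78 px(380,172) z51.3 n211 hsv [68. 12. 85.]
c(574,395) long_dir 129.2 size 57x82 px(126,209) z52.5 n777 hsv [ 63. 144.  82.]
c(571,283) long_dir 69.3 size 42x42 px(172,212) z47.0 n225 hsv [ 73.  15. 117.]
c(444,303) long_dir 59.4 size 80x52 px(159,264) z52.7 n764 hsv [ 18. 110.  92.]
c(414,174) long_dir 112.7 size 58x60 px(213,279) z61.2 n450 hsv [  4. 165.  97.]
z 0.16 732 [ 658.  -258.4] [81. 56.] 79.3
lvl 0 xface 40.8 slope deg 2.1 yface -38.9 309 130
lvl 1 xface 40.5 slope deg 2.3 yface -32.9 341 153
z 0.16 736 [ 658.1 -258.3] [83. 57.] 79.5
lvl 0 xface 40.7 slope deg 1.7 yface -38.8 313 133
lvl 1 xface 40.5 slope deg 2.1 yface -32.8 349 149
c(572,395) long_dir 132.1 size 59x83 px(191,153) z53.4 n312 hsv [ 59. 138.  83.]
c(691,52) long_dir 96.2 size 30x153 px(301,187) z52.7 n316 hsv [ 15. 126.  71.]
c(441,304) long_dir 59.1 size 83x53 px(167,181) z53.3 n380 hsv [ 17. 135. 107.]
c(411,176) long_dir 84.3 size 61x60 px(183,205) z61.5 n396 hsv [  4. 182. 115.]
c(657,-264) long_dir 79.2 size 131x102 px(390,262) z51.3 n1156 hsv [37. 29. 94.]
c(511,-239) long_dir 132.5 size 31x32 px(337,282) z51.2 n181 hsv [17. 52. 32.]
at [ 658.3 -265.8  241.8] turn [-0.03 -0.01  4.13] shift [ 7.591 -9.516  0.236] t 24.2 w 85.3
```

View pics/s4.png

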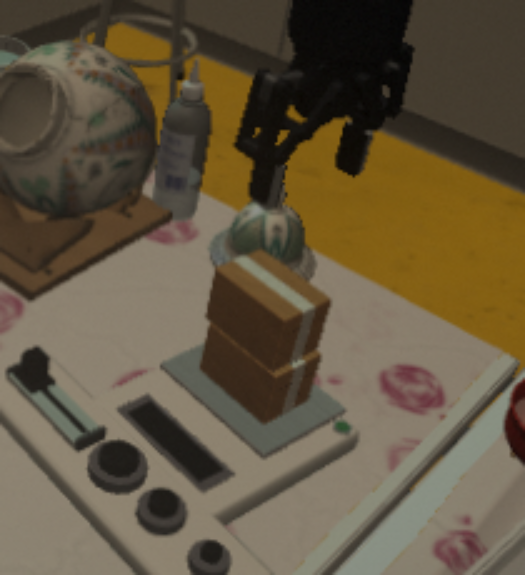

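The upper carton sits about 6 mm off toward +y (it overhangs at (207,325)), while the lower one is right. I'll regrip the upper one and shift it -6 mm.

arm_command:
  turn:
    - [0,0,0]
    - [0,0,0]
    - [0,0,0]
    - [0,0,0]
    - [0,0,0]
    - [0,0,0]
    - [0,0,0]
    - [0,0,0]
    - [0,0,0]
    - [0,0,0]
    - [0,0,0]
    - [0,0,0]
  xyz:
    - [0,0,0.6]
    - [0,0,0.6]
    - [0,0,0.6]
    - [0,0,0.4]
    - [0,0,0.22]
    - [0,0,0]
    - [0,0,0]
    - [0,0,0]
    - [0,0,0]
    - [0,0,0]
    - [0,0,0]
    - [0,0,0]
  claw: [85,85,85,85,85,85,85,40,40,40,40,40]

```text
time_s: 25.4
position: [0.6589, -0.2662, 0.1237]
tool_rot: [[0.175, 0.985, 0.002], [0.985, -0.175, -0.001], [-0.001, 0.002, -1.0]]
ft_force: [-0.5, -0.4, 6.0]
grip_width: 0.053
gripper_force: 84.9
```

arm_command:
  turn:
    - [0,0,0]
    - [0,0,0]
    - [0,0,0]
    - [0,0,0]
    - [0,0,0]
  xyz:
    - [0,0,0]
    - [0,0,-0.08]
    - [0,0,0]
    - [-0.12,0,0]
    - [0,0,0]
  claw: [40,40,40,40,40]

```text
time_s: 25.9
position: [0.6572, -0.2726, 0.1258]
tool_rot: [[0.175, 0.984, -0.001], [0.984, -0.175, 0.0], [0.0, -0.001, -1.0]]
ft_force: [-0.3, 0.3, -2.7]
grip_width: 0.053
gripper_force: 84.0
```

```bash
python3 -c "
from h import *
im,d=imaging.get_image('scene');column(im,d)
plan(658.6,-265.5,119,YAW)"
```

```text
z 0.16 502 [ 657.  -268.7] [78. 81.] 71.9
lvl 0 xface 40.6 slope deg 1.7 yface -38.8 312 134
lvl 1 xface 40.3 slope deg 3.0 yface -39.8 256 152
lvl 2 xface 37.3 slope deg 5.5 yface None 118 0
at [ 657.3 -272.3  125.8] turn [-0.01 -0.   -0.  ] shift [0.138 0.003 0.137] t 25.9 w 53.2
```

arm_command:
  turn:
    - [0,0,0]
    - [0,0,0]
    - [0,0,0]
    - [0,0,0]
    - [0,0,0]
  xyz:
    - [0.02,0,0.03]
    - [0,0,0.03]
    - [0,0,0.02]
    - [0,0,0]
    - [0,0,0]
  claw: [40,40,40,40,40]

```text
time_s: 26.45
position: [0.6577, -0.2707, 0.1237]
tool_rot: [[0.175, 0.985, 0.001], [0.985, -0.175, -0.001], [-0.0, 0.001, -1.0]]
ft_force: [-2.8, 1.5, 6.0]
grip_width: 0.053
gripper_force: 85.1
```

arm_command:
  turn:
    - [0,0,0]
    - [0,0,0]
    - [0,0,0]
    - [0,0,0]
    - [0,0,0]
    - [0,0,0]
    - [0,0,0]
    - [0,0,0]
    - [0,0,0]
    - [0,0,0]
    - [0,0,0]
    - [0,0,0]
  xyz:
    - [0,0,-0.01]
    - [0,0,0]
    - [0,0,0]
    - [0,0,0]
    - [0,0,0]
    - [0,0,-0.3]
    - [0,0,-0.6]
    - [0,0,-0.6]
    - [0,0,-0.6]
    - [0,0,-0.4]
    - [0,0,0]
    - [0,0,0]
  claw: [40,85,85,85,85,85,85,85,85,85,85,85]

```text
time_s: 27.65
position: [0.6576, -0.2708, 0.2471]
tool_rot: [[0.175, 0.985, -0.001], [0.985, -0.175, 0.0], [0.0, -0.001, -1.0]]
ft_force: [0.4, -0.7, -0.4]
grip_width: 0.0852
gripper_force: 0.0
```

```bash
python3 -c "
from h import *
im,d=imaging.get_image('scene');column(im,d)
im,d=imaging.get_image('scene');column(im,d)
cartons('top');cartons('scene')
plan(443,303.5,240,-30.7)"
```

```text
z 0.16 748 [ 657.2 -263.3] [80. 57.] 79.1
lvl 0 xface 40.6 slope deg 1.6 yface -38.9 316 134
lvl 1 xface 40.5 slope deg 2.0 yface -37.6 340 156
z 0.16 745 [ 657.  -263.2] [81. 57.] 78.7
lvl 0 xface 40.7 slope deg 1.7 yface -38.9 302 134
lvl 1 xface 40.6 slope deg 2.0 yface -37.7 340 148
c(733,55) long_dir 76.5 size 71x51 px(270,149) z57.2 n353 hsv [ 23.  55. 107.]
c(674,-208) long_dir 156.1 size 32x96 px(381,174) z51.1 n287 hsv [68. 12. 85.]
c(575,395) long_dir 130.3 size 57x83 px(126,209) z52.6 n777 hsv [ 63. 143.  82.]
c(570,283) long_dir 73.4 size 42x41 px(172,212) z47.2 n221 hsv [ 73.  15. 116.]
c(444,303) long_dir 59.4 size 81x53 px(159,264) z52.8 n765 hsv [ 18. 110.  92.]
c(414,174) long_dir 35.6 size 60x60 px(213,280) z61.1 n450 hsv [  4. 163.  97.]
c(572,395) long_dir 131.2 size 60x82 px(191,153) z53.1 n316 hsv [ 59. 137.  83.]
c(441,303) long_dir 59.3 size 85x55 px(167,181) z53.0 n376 hsv [ 17. 136. 107.]
c(689,11) long_dir 111.6 size 24x79 px(311,193) z53.2 n170 hsv [ 15. 126.  72.]
c(412,175) long_dir 128.3 size 60x62 px(182,205) z61.5 n399 hsv [  4. 182. 115.]
c(656,-263) long_dir 79.7 size 131x102 px(390,262) z51.3 n1149 hsv [37. 29. 95.]
c(511,-239) long_dir 141.6 size 31x31 px(337,282) z51.0 n181 hsv [19. 53. 32.]
at [ 657.5 -270.7  246.3] turn [-0.03 -0.01  4.13] shift [ 7.685 -9.552  0.127] t 27.9 w 85.4
```

arm_command:
  turn:
    - [0,0,0.83]
    - [0,0,0.83]
    - [0,0,0.83]
    - [0,0,0.83]
    - [0,0,0.81]
    - [0,0,0]
    - [0,0,0]
    - [0,0,0]
    - [0,0,0]
  xyz:
    - [0,0,0]
    - [0,0,0]
    - [0,0,0]
    - [0,0,0]
    - [0,0,0]
    - [0,-0.8,0]
    - [0,-0.8,0]
    - [0,-0.8,0]
    - [0,-0.8,0]
  claw: [85,85,85,85,85,85,85,85,85]

```text
time_s: 28.75
position: [0.5185, -0.1881, 0.2471]
tool_rot: [[0.511, 0.86, -0.001], [0.86, -0.511, 0.001], [0.0, -0.001, -1.0]]
ft_force: [0.9, -0.1, 1.0]
grip_width: 0.0854
gripper_force: 0.0
```

arm_command:
  turn:
    - [0,0,0]
    - [0,0,0]
    - [0,0,0]
    - [0,0,0]
    - [0,0,0]
    - [0,0,0]
    - [0,0,0]
    - [0,0,0]
    - [0,0,0]
    - [0,0,0]
    - [0,0,0]
    - [0,0,0]
  xyz:
    - [0.7,-0.577,0]
    - [0.7,-0.577,0]
    - [0.7,-0.577,0]
    - [0.7,-0.577,0]
    - [0.7,-0.577,0]
    - [0.7,-0.577,0]
    - [0.7,-0.577,0]
    - [0.7,-0.577,0]
    - [0.7,-0.577,0]
    - [0.7,-0.577,0]
    - [0.7,-0.577,0]
    - [0,0,0]
  claw: [85,85,85,85,85,85,85,85,85,85,85,85]

```text
time_s: 29.95
position: [0.4423, 0.308, 0.247]
tool_rot: [[0.506, 0.863, -0.001], [0.863, -0.506, 0.001], [-0.0, -0.001, -1.0]]
ft_force: [0.2, -0.3, 0.2]
grip_width: 0.0852
gripper_force: 0.0
```

```bash
python3 -c "
from h import *
plan(442.5,303.3,10,-30.7)"
```

```text
at [442.3 308.  247. ] turn [-0.02  0.    0.06] shift [-0.08   0.052  4.74 ] t 29.9 w 85.2
```

arm_command:
  turn:
    - [0,0,0.04]
    - [0,0,0]
    - [0,0,0]
    - [0,0,0]
    - [0,0,0]
    - [0,0,0]
    - [0,0,0]
    - [0,0,0]
    - [0,0,0]
    - [0,0,0]
  xyz:
    - [0,0,0]
    - [0,0,0.7]
    - [0,0,0.7]
    - [0,0,0.7]
    - [0,0,0.7]
    - [0,0,0.7]
    - [0,0,0.7]
    - [0,0,0.3]
    - [0,0,0.2]
    - [0,0,0]
  claw: [85,85,85,85,85,85,85,85,85,85]

```text
time_s: 30.95
position: [0.4439, 0.3029, 0.0121]
tool_rot: [[0.515, 0.857, -0.002], [0.857, -0.515, -0.001], [-0.002, -0.001, -1.0]]
ft_force: [-0.1, -0.3, 0.5]
grip_width: 0.085
gripper_force: 0.0
```

```bash
python3 -c "
from h import *
plan(442.5,303.3,12,-30.7)"
```

```text
at [443.9 302.9  12.1] turn [-0.01  0.02 -0.06] shift [-0.008 -0.028  0.001] t 30.9 w 85.0
```

arm_command:
  turn:
    - [0,0,0]
    - [0,0,0]
    - [0,0,0]
    - [0,0,0]
    - [0,0,0]
    - [0,0,0]
    - [0,0,0]
    - [0,0,0]
    - [0,0,0]
    - [0,0,0]
    - [0,0,0]
    - [0,0,0]
  xyz:
    - [0,0,0]
    - [0,0,0]
    - [0,0,0]
    - [0,0,0]
    - [0,0,0]
    - [0,0,-0.3]
    - [0,0,-0.7]
    - [0,0,-0.7]
    - [0,0,-0.7]
    - [0,0,-0.7]
    - [0,0,-0.7]
    - [0,0,-0.7]
  claw: [40,40,40,40,40,40,40,40,40,40,40,40]

```text
time_s: 32.15
position: [0.4433, 0.3038, 0.2394]
tool_rot: [[0.514, 0.858, -0.0], [0.858, -0.514, -0.0], [-0.0, -0.0, -1.0]]
ft_force: [0.3, -0.2, -2.6]
grip_width: 0.0532
gripper_force: 84.7
```

```bash
python3 -c "
from h import *
s=env.observe();print(s['gripper_force'],s['ft_force'])
plan(658,-266,235,YAW)"
```

```text
84.69557046890259 [ 0.30051684 -0.18409463 -2.55080668]
at [443.3 303.8 239.4] turn [-0.    0.   -4.16] shift [-10.466   6.226   0.088] t 32.1 w 53.2
```

arm_command:
  turn:
    - [0,0,-0.83]
    - [0,0,-0.83]
    - [0,0,-0.83]
    - [0,0,-0.83]
    - [0,0,-0.84]
    - [0,0,0]
    - [0,0,0]
    - [0,0,0]
    - [0,0,0]
    - [0,0,0]
  xyz:
    - [0,0,0]
    - [0,0,0]
    - [0,0,0]
    - [0,0,0]
    - [0,0,0]
    - [-0.7,0.2,0]
    - [-0.7,0.2,0]
    - [-0.7,0.2,0]
    - [-0.7,0.2,0]
    - [-0.7,0.2,0]
  claw: [40,40,40,40,40,40,40,40,40,40]

```text
time_s: 33.15
position: [0.462, 0.1216, 0.2379]
tool_rot: [[0.175, 0.985, -0.0], [0.985, -0.175, -0.0], [-0.0, -0.0, -1.0]]
ft_force: [-0.2, -0.6, -2.3]
grip_width: 0.0531
gripper_force: 85.0
```

arm_command:
  turn:
    - [0,0,0]
    - [0,0,0]
    - [0,0,0]
    - [0,0,0]
    - [0,0,0]
    - [0,0,0]
    - [0,0,0]
    - [0,0,0]
    - [0,0,0]
    - [0,0,0]
    - [0,0,0]
    - [0,0,0]
  xyz:
    - [-0.7,0.2,0]
    - [-0.7,0.2,0]
    - [-0.7,0.2,0]
    - [-0.7,0.2,0]
    - [-0.7,0.2,0]
    - [-0.43,0.5,0]
    - [-0.43,0.5,0]
    - [-0.43,0.5,0]
    - [-0.43,0.5,0]
    - [-0.43,0.5,0]
    - [-0.43,0.5,0]
    - [0,0,0]
  claw: [40,40,40,40,40,40,40,40,40,40,40,40]

```text
time_s: 34.35
position: [0.607, -0.2143, 0.2363]
tool_rot: [[0.178, 0.984, -0.001], [0.984, -0.178, 0.0], [-0.0, -0.001, -1.0]]
ft_force: [-0.5, 1.0, -3.0]
grip_width: 0.0533
gripper_force: 85.5
```

arm_command:
  turn:
    - [0,0,0]
    - [0,0,0]
    - [0,0,0]
    - [0,0,0]
  xyz:
    - [-0.43,0.5,0]
    - [-0.43,0.5,0]
    - [0,0.2,0]
    - [0,0,0]
  claw: [40,40,40,40]

```text
time_s: 34.75
position: [0.6578, -0.2644, 0.2366]
tool_rot: [[0.176, 0.984, -0.001], [0.984, -0.176, 0.001], [0.001, -0.002, -1.0]]
ft_force: [-0.3, 0.1, -3.3]
grip_width: 0.0527
gripper_force: 85.9
```

```bash
python3 -c "
from h import *
s=env.observe();print(s['gripper_force'],s['ft_force'])
im,d=imaging.get_image('scene');column(im,d)
cartons('scene',zlo=.045,zhi=.06)
plan(658.2,-266.5,177,YAW)"
```

```text
85.86426258087158 [-0.32212856  0.08967767 -3.29262331]
z 0.16 747 [ 657.2 -263.1] [80. 55.] 79.1
lvl 0 xface 40.5 slope deg 1.8 yface -38.9 309 134
lvl 1 xface 40.6 slope deg 2.0 yface -37.7 341 151
c(572,396) long_dir 130.3 size 60x83 px(191,153) z53.0 n306 hsv [ 59. 137.  84.]
c(691,51) long_dir 95.2 size 29x149 px(300,187) z51.6 n249 hsv [ 15. 126.  72.]
c(656,-263) long_dir 79.8 size 131x102 px(390,262) z51.3 n1081 hsv [37. 29. 95.]
c(511,-240) long_dir 44.2 size 30x30 px(337,282) z51.2 n173 hsv [17. 51. 32.]
at [ 657.  -263.6  237.7] turn [-0.01 -0.    0.  ] shift [-0.053  0.033  1.213] t 34.9 w 53.4
```

arm_command:
  turn:
    - [0,0,0]
    - [0,0,0]
    - [0,0,0]
    - [0,0,0]
    - [0,0,0]
    - [0,0,0]
  xyz:
    - [-0.04,0.03,0.2]
    - [0,0,0.3]
    - [0,0,0.3]
    - [0,0,0.2]
    - [0,0,0.1]
    - [0,0,0]
  claw: [40,40,40,40,40,40]

```text
time_s: 35.45
position: [0.6583, -0.2663, 0.1824]
tool_rot: [[0.175, 0.984, -0.001], [0.984, -0.175, 0.001], [0.0, -0.001, -1.0]]
ft_force: [0.4, 0.2, -3.8]
grip_width: 0.053
gripper_force: 85.9
```

```bash
python3 -c "
from h import *
im,d=imaging.get_image('scene');column(im,d)
plan(658.2,-266.5,174,YAW)"
```

```text
lvl 0 xface 40.5 slope deg 1.9 yface -38.8 307 127
lvl 1 xface 40.5 slope deg 2.0 yface -37.7 346 153
lvl 2 xface 40.1 slope deg 1.2 yface -40.7 301 156
at [ 658.6 -266.5  183.1] turn [ 0.  0. -0.] shift [-0.001 -0.008  0.182] t 35.5 w 53.1
```

arm_command:
  turn:
    - [0,0,0]
    - [0,0,0]
    - [0,0,0]
    - [0,0,0]
    - [0,0,0]
    - [0,0,0]
  xyz:
    - [0.035,0,0.04]
    - [0,0,0.04]
    - [0,0,0.04]
    - [0,0,0.03]
    - [0,0,0]
    - [0,0,0]
  claw: [40,40,40,40,40,40]

```text
time_s: 36.1
position: [0.6589, -0.2649, 0.1754]
tool_rot: [[0.176, 0.984, 0.0], [0.984, -0.176, -0.0], [-0.0, 0.0, -1.0]]
ft_force: [-0.4, -1.2, -2.3]
grip_width: 0.0536
gripper_force: 85.9
```

arm_command:
  turn:
    - [0,0,0]
    - [0,0,0]
    - [0,0,0]
    - [0,0,0]
  xyz:
    - [0,0,0.03]
    - [0,0,0.02]
    - [0,0,0]
    - [0,0,0]
  claw: [40,40,40,40]

```text
time_s: 36.5
position: [0.659, -0.265, 0.1742]
tool_rot: [[0.176, 0.984, 0.002], [0.984, -0.176, -0.001], [-0.001, 0.002, -1.0]]
ft_force: [-1.4, -0.0, 5.5]
grip_width: 0.0533
gripper_force: 86.7
```

arm_command:
  turn:
    - [0,0,0]
    - [0,0,0]
    - [0,0,0]
    - [0,0,0]
    - [0,0,0]
    - [0,0,0]
    - [0,0,0]
    - [0,0,0]
    - [0,0,0]
    - [0,0,0]
    - [0,0,0]
    - [0,0,0]
  xyz:
    - [0,0,-0.01]
    - [0,0,0]
    - [0,0,0]
    - [0,0,0]
    - [0,0,0]
    - [0,0,-0.3]
    - [0,0,-0.5]
    - [0,0,-0.6]
    - [0,0,-0.3]
    - [0,0,0]
    - [0,-0.6,0]
    - [0,-0.6,0]
  claw: [40,85,85,85,85,85,85,85,85,85,85,85]

```text
time_s: 37.7
position: [0.5989, -0.2539, 0.256]
tool_rot: [[0.175, 0.985, -0.002], [0.985, -0.175, 0.001], [0.001, -0.003, -1.0]]
ft_force: [0.3, -0.8, -1.0]
grip_width: 0.085
gripper_force: 0.0
```

```bash
python3 -c "
from h import *
im,d=imaging.get_image('scene');column(im,d)
cartons('top')
cv2.imwrite('pics/s5.png',cv2.resize(im[80:330,260:500],None,fx=2.3,fy=2.3))
plan(*S(-80,116),240,YAW)"
```

```text
z 0.214 771 [ 656.3 -264.7] [82. 56.] 79.8
lvl 0 xface 40.8 slope deg 1.9 yface -38.8 312 139
lvl 1 xface 40.6 slope deg 1.7 yface -37.7 350 151
lvl 2 xface 40.5 slope deg 0.6 yface -39.3 392 168
c(733,54) long_dir 122.8 size 59x62 px(270,149) z57.7 n372 hsv [ 23.  56. 106.]
c(667,-216) long_dir 167.8 size 33x100 px(380,179) z51.5 n423 hsv [68. 12. 85.]
c(575,395) long_dir 130.2 size 56x82 px(126,209) z52.5 n777 hsv [ 63. 144.  81.]
c(570,284) long_dir 25.2 size 43x41 px(172,212) z47.4 n224 hsv [ 73.  16. 116.]
at [ 597.  -253.4  257.3] turn [-0.04 -0.01 -0.01] shift [ 2.309 -1.716  0.346] t 37.8 w 84.9
```

View pics/s5.png

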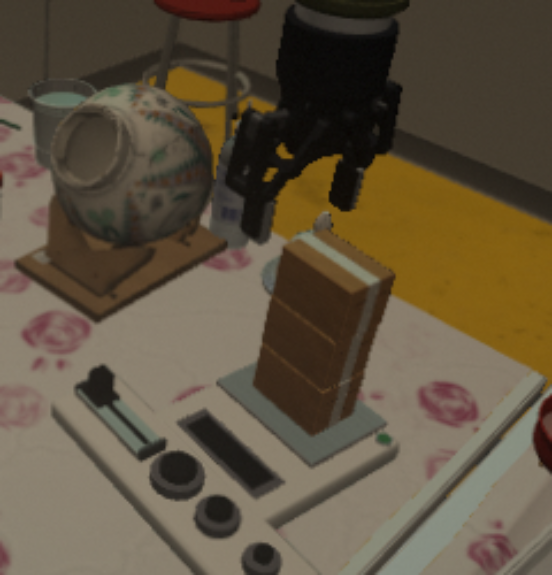

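The column is square and flush: three cartons at (325,330), within about 1.5 mm. The lock is at home, at (100,385). Next is the lock.

arm_command:
  turn:
    - [0,0,0]
    - [0,0,0]
    - [0,0,0]
    - [0,0,0]
    - [0,0,0]
    - [0,0,0]
  xyz:
    - [0,-0.7,0]
    - [0,-0.7,0]
    - [0.77,-0.3,0]
    - [0.77,0,0]
    - [0.77,0,0]
    - [0,0,0]
  claw: [45,45,45,45,45,45]
  squeeze: 40

```text
time_s: 38.4
position: [0.537, -0.122, 0.2578]
tool_rot: [[0.171, 0.985, -0.0], [0.985, -0.171, 0.001], [0.001, -0.001, -1.0]]
ft_force: [-0.1, -0.6, 0.7]
grip_width: 0.0452
gripper_force: 0.0
```

```bash
python3 -c "
from h import *
plan(533.5,-123.2,50,YAW)"
```

```text
at [ 537.  -122.   257.8] turn [-0.01 -0.01  0.05] shift [-0.037 -0.065  4.156] t 38.4 w 45.2
```

arm_command:
  turn:
    - [0,0,0]
    - [0,0,0]
    - [0,0,0]
    - [0,0,0]
    - [0,0,0]
    - [0,0,0]
  xyz:
    - [0,0,0.7]
    - [0,0,0.7]
    - [0,0,0.7]
    - [0,0,0.7]
    - [0,0,0.4]
    - [0,0,0]
  claw: [45,45,45,45,45,45]

```text
time_s: 39.0
position: [0.5352, -0.1256, 0.095]
tool_rot: [[0.176, 0.984, -0.006], [0.984, -0.176, 0.003], [0.002, -0.006, -1.0]]
ft_force: [0.5, -0.8, 1.0]
grip_width: 0.0453
gripper_force: 0.0
```

```bash
python3 -c "
from h import *
plan(533.5,-123.2,50,YAW)"
```

```text
at [ 535.2 -125.6   95. ] turn [-0.07 -0.02 -0.01] shift [ 0.042 -0.042  0.9  ] t 39.0 w 45.3
```

arm_command:
  turn:
    - [0,0,0]
    - [0,0,0]
    - [0,0,0]
    - [0,0,0]
    - [0,0,0]
    - [0,0,0]
    - [0,0,0]
    - [0,0,0]
    - [0,0,0]
    - [0,0,0]
  xyz:
    - [0.03,-0.02,0]
    - [0,0,0.4]
    - [0,0,0.3]
    - [0,0,0.2]
    - [0,0,0]
    - [0,0,0]
    - [0,0,0]
    - [0,0,0]
    - [0,0,0]
    - [0,0,0]
  claw: [45,45,45,45,45,5,5,5,5,5]

```text
time_s: 40.0
position: [0.5336, -0.1237, 0.0544]
tool_rot: [[0.175, 0.985, -0.004], [0.985, -0.175, 0.0], [-0.0, -0.005, -1.0]]
ft_force: [-12.5, 1.1, 10.7]
grip_width: 0.0166
gripper_force: 39.7
```

```bash
python3 -c "
from h import *
s=env.observe();print(s['gripper_force'],s['ft_force'])
plan(*(np.array([533.6,-123.2])-62*np.array([.175,.985])),50,YAW)"
```

```text
39.72241759300232 [-12.50870558   1.14552436  10.74684565]
at [ 533.6 -123.7   54.4] turn [-0.05  0.    0.01] shift [-1.231 -0.002  0.088] t 40.0 w 16.6
```

arm_command:
  turn:
    - [0,0,0]
    - [0,0,0]
    - [0,0,0]
    - [0,0,0]
    - [0,0,0]
    - [0,0,0]
    - [0,0,0]
    - [0,0,0]
  xyz:
    - [-0.2,0,0]
    - [-0.2,0,0]
    - [-0.2,0,0]
    - [-0.2,0,0]
    - [-0.2,0,0]
    - [-0.15,0,0]
    - [-0.08,0,0]
    - [0,0,0]
  claw: [5,5,5,5,5,5,5,5]

```text
time_s: 40.8
position: [0.5231, -0.1846, 0.0544]
tool_rot: [[0.175, 0.984, -0.004], [0.984, -0.175, 0.001], [-0.0, -0.004, -1.0]]
ft_force: [-12.5, -0.3, 8.7]
grip_width: 0.0172
gripper_force: 39.6
```

arm_command:
  turn:
    - [0,0,0]
    - [0,0,0]
    - [0,0,0]
  xyz:
    - [-0.05,0,0]
    - [-0.03,0,0]
    - [0,0,0]
  claw: [5,5,5]

```text
time_s: 41.1
position: [0.5229, -0.1852, 0.0544]
tool_rot: [[0.175, 0.985, -0.003], [0.985, -0.175, 0.006], [0.005, -0.004, -1.0]]
ft_force: [-6.3, 16.8, 11.7]
grip_width: 0.017
gripper_force: 40.0
```

arm_command:
  turn:
    - [0,0,0]
    - [0,0,0]
    - [0,0,0]
    - [0,0,0]
    - [0,0,0]
    - [0,0,0]
    - [0,0,0]
    - [0,0,0]
    - [0,0,0]
    - [0,0,0]
  xyz:
    - [0.02,0,0]
    - [0,0,0]
    - [0,0,0]
    - [0,0,0]
    - [0,0,-0.4]
    - [0,0,-0.6]
    - [0,0,-0.5]
    - [0,0,0]
    - [0,0,0]
    - [0,0,0]
  claw: [5,45,45,45,45,45,45,0,0,0]

```text
time_s: 42.1
position: [0.524, -0.1874, 0.1274]
tool_rot: [[0.176, 0.984, -0.001], [0.984, -0.176, 0.001], [0.001, -0.002, -1.0]]
ft_force: [-1.1, 0.8, 0.0]
grip_width: 0.0016
gripper_force: 0.0
```

```bash
python3 -c "
from h import *
for k in (-1,-55,-109): plan(*(S(-80,k)+[.7,.5]),100,YAW)
im,d=imaging.get_image('top');K=im;P=cloud('top',d)
c=proj('top',[[*(S(-80,85)/1000),.05]])[0];print(c)
x,y=int(c[0]),int(c[1]);cv2.imwrite('pics/t6.png',cv2.resize(im[y-40:y+60,x-40:x+100],None,fx=5,fy=5,interpolation=cv2.INTER_CUBIC))
im,d=imaging.get_image('scene');column(im,d)"
```

```text
at [ 524.  -187.4  127.4] turn [-0.02 -0.01 -0.01] shift [-1.061 -0.035  0.547] t 42.1 w 1.6
at [ 524.  -187.4  127.4] turn [-0.02 -0.01 -0.01] shift [-2.141 -0.035  0.547] t 42.1 w 1.6
at [ 524.  -187.4  127.4] turn [-0.02 -0.01 -0.01] shift [-3.221 -0.035  0.547] t 42.1 w 1.6
[355.57206126 236.67639845]
z 0.214 806 [ 622.2 -252.8] [ 86. 139.] 69.1
lvl 0 xface 40.6 slope deg 1.9 yface -39.0 305 131
lvl 1 xface 40.5 slope deg 2.0 yface -37.8 348 154
lvl 2 xface 40.5 slope deg 0.4 yface -39.5 386 163
```

View pics/t6.png

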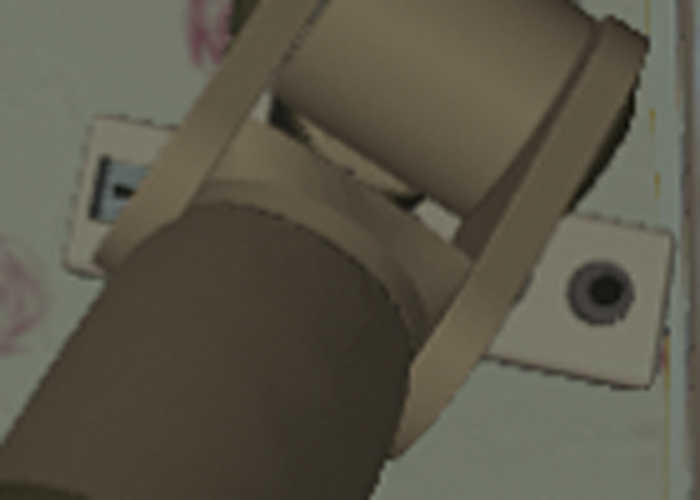

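The arm hides most of the console; the home end of the track at (125,190) is empty, so the lock left it, and the stop force showed it reached the far end. Pressing the large key.

arm_command:
  turn:
    - [0,0,0]
    - [0,0,0]
    - [0,0,0]
    - [0,0,0]
    - [0,0,0]
    - [0,0,0]
    - [0,0,0]
    - [0,0,0]
    - [0,0,0]
  xyz:
    - [-0.53,-0.03,0]
    - [-0.53,0,0]
    - [0,0,0]
    - [0,0,0]
    - [0,0,0.5]
    - [0,0,0.5]
    - [0,0,0.3]
    - [0,0,0]
    - [0,0,0]
  claw: [0,0,0,0,0,0,0,0,0]

```text
time_s: 43.1
position: [0.5139, -0.2389, 0.0636]
tool_rot: [[0.175, 0.985, -0.0], [0.985, -0.175, 0.0], [0.0, -0.0, -1.0]]
ft_force: [0.3, -0.4, 0.6]
grip_width: 0.0002
gripper_force: 0.0
```

arm_command:
  turn:
    - [0,0,0]
    - [0,0,0]
    - [0,0,0]
    - [0,0,0]
    - [0,0,0]
    - [0,0,0]
  xyz:
    - [0,0,0.08]
    - [0,0,0.08]
    - [0,0,0.06]
    - [0,0,0.05]
    - [0,0,0]
    - [0,0,0]
  claw: [0,0,0,0,0,0]

```text
time_s: 43.7
position: [0.5137, -0.2394, 0.05]
tool_rot: [[0.176, 0.984, 0.0], [0.984, -0.176, -0.0], [0.0, 0.0, -1.0]]
ft_force: [0.0, 0.6, 1.8]
grip_width: -0.0001
gripper_force: 1.2
```

Contact has begun; pressing further.

arm_command:
  turn:
    - [0,0,0]
    - [0,0,0]
    - [0,0,0]
    - [0,0,0]
    - [0,0,0]
    - [0,0,0]
  xyz:
    - [0,0,0.04]
    - [0,0,0.04]
    - [0,0,0.03]
    - [0,0,0.03]
    - [0,0,0]
    - [0,0,0]
  claw: [0,0,0,0,0,0]

```text
time_s: 44.3
position: [0.5139, -0.2396, 0.0456]
tool_rot: [[0.175, 0.985, 0.002], [0.985, -0.175, -0.002], [-0.001, 0.002, -1.0]]
ft_force: [-7.6, 6.4, 29.2]
grip_width: 0.0002
gripper_force: 14.5
```

arm_command:
  turn:
    - [0,0,0]
    - [0,0,0]
    - [0,0,0]
    - [0,0,0]
    - [0,0,0]
    - [0,0,0]
    - [0,0,0]
  xyz:
    - [0,0,-0.2]
    - [0,0,-0.21]
    - [0,0,0]
    - [-0.54,0,0]
    - [-0.54,0,0]
    - [0,0,0]
    - [0,0,0]
  claw: [0,0,0,0,0,0,0]

```text
time_s: 45.0
position: [0.5037, -0.2926, 0.0626]
tool_rot: [[0.177, 0.984, -0.001], [0.984, -0.177, 0.001], [0.001, -0.001, -1.0]]
ft_force: [0.6, 0.3, -0.7]
grip_width: 0.0
gripper_force: 0.0
```

```bash
python3 -c "
from h import *
plan(*(S(-80,-55)+[.7,.5]),64,YAW)"
```

```text
at [ 503.7 -292.6   62.6] turn [-0.01 -0.01 -0.01] shift [ 0.    -0.005 -0.028] t 45.0 w 0.0
```

arm_command:
  turn:
    - [0,0,0]
    - [0,0,0]
    - [0,0,0]
    - [0,0,0]
    - [0,0,0]
    - [0,0,0]
    - [0,0,0]
    - [0,0,0]
    - [0,0,0]
  xyz:
    - [0,0,0.1]
    - [0,0,0.1]
    - [0,0,0.07]
    - [0,0,0.04]
    - [0,0,0.03]
    - [0,0,0.03]
    - [0,0,0.02]
    - [0,0,0]
    - [0,0,0]
  claw: [0,0,0,0,0,0,0,0,0]

```text
time_s: 45.9
position: [0.5043, -0.2921, 0.0458]
tool_rot: [[0.175, 0.985, 0.001], [0.985, -0.175, -0.0], [-0.0, 0.001, -1.0]]
ft_force: [-3.5, 7.4, 19.8]
grip_width: 0.0004
gripper_force: 9.9
```

Bottomed (19.8 N at z 45.8). Next, the small key.

arm_command:
  turn:
    - [0,0,0]
    - [0,0,0]
    - [0,0,0]
    - [0,0,0]
    - [0,0,0]
    - [0,0,0]
    - [0,0,0]
  xyz:
    - [0,0,-0.2]
    - [0,0,-0.2]
    - [0,0,0]
    - [-0.54,0,0]
    - [-0.54,0,0]
    - [0,0,0]
    - [0,0,0]
  claw: [0,0,0,0,0,0,0]

```text
time_s: 46.6
position: [0.4943, -0.3458, 0.0632]
tool_rot: [[0.177, 0.984, -0.001], [0.984, -0.177, 0.001], [0.001, -0.001, -1.0]]
ft_force: [-0.1, 1.3, -0.0]
grip_width: -0.0001
gripper_force: 0.0
```

arm_command:
  turn:
    - [0,0,0]
    - [0,0,0]
    - [0,0,0]
    - [0,0,0]
    - [0,0,0]
    - [0,0,0]
    - [0,0,0]
    - [0,0,0]
    - [0,0,0]
  xyz:
    - [0,0,0.1]
    - [0,0,0.1]
    - [0,0,0.07]
    - [0,0,0.04]
    - [0,0,0.04]
    - [0,0,0.03]
    - [0,0,0.02]
    - [0,0,0]
    - [0,0,0]
  claw: [0,0,0,0,0,0,0,0,0]

```text
time_s: 47.5
position: [0.4948, -0.3453, 0.0458]
tool_rot: [[0.175, 0.985, 0.001], [0.985, -0.175, -0.0], [-0.0, 0.001, -1.0]]
ft_force: [-4.4, 7.9, 18.9]
grip_width: -0.0002
gripper_force: 9.3
```

```bash
python3 -c "
from h import *
plan(*(S(-80,-109)+[.7,.5]),46,YAW)"
```

```text
at [ 494.8 -345.3   45.8] turn [0.01 0.   0.  ] shift [-0.01  -0.015 -0.004] t 47.5 w -0.2
```

arm_command:
  turn:
    - [0,0,0]
    - [0,0,0]
    - [0,0,0]
    - [0,0,0]
    - [0,0,0]
    - [0,0,0]
    - [0,0,0]
    - [0,0,0]
    - [0,0,0]
    - [0,0,0]
    - [0,0,0]
  xyz:
    - [0,0,-0.4]
    - [0,0,-0.6]
    - [0,0,-0.5]
    - [0,0,0]
    - [0.6,0,0]
    - [0.6,0,0]
    - [0.6,0,0]
    - [0.6,0,0]
    - [0.6,0,0]
    - [0.23,0,0]
    - [0,0,0]
  claw: [0,0,0,45,45,45,45,45,45,45,45]

```text
time_s: 48.6
position: [0.5231, -0.1858, 0.1183]
tool_rot: [[0.174, 0.985, -0.001], [0.985, -0.174, 0.0], [0.0, -0.001, -1.0]]
ft_force: [0.1, 0.5, -0.2]
grip_width: 0.0446
gripper_force: 0.0
```

```bash
python3 -c "
from h import *
plan(523.1,-185.8,52,YAW)"
```

```text
at [ 523.1 -185.8  118.3] turn [-0.01 -0.    0.02] shift [0.000e+00 1.000e-03 1.327e+00] t 48.6 w 44.6
```

arm_command:
  turn:
    - [0,0,0]
    - [0,0,0]
    - [0,0,0]
    - [0,0,0]
    - [0,0,0]
    - [0,0,0]
    - [0,0,0]
    - [0,0,0]
    - [0,0,0]
    - [0,0,0]
  xyz:
    - [0,0,0.5]
    - [0,0,0.5]
    - [0,0,0.3]
    - [0,0,0]
    - [0,0,0]
    - [0,0,0]
    - [0,0,0]
    - [0,0,0]
    - [0,0,0]
    - [0,0,0]
  claw: [45,45,45,45,45,5,5,5,5,5]
  squeeze: 40

```text
time_s: 49.6
position: [0.5225, -0.1871, 0.0549]
tool_rot: [[0.175, 0.985, -0.0], [0.985, -0.175, -0.001], [-0.001, -0.0, -1.0]]
ft_force: [-5.8, 0.2, 6.8]
grip_width: 0.0167
gripper_force: 39.7
```

arm_command:
  turn:
    - [0,0,0]
    - [0,0,0]
    - [0,0,0]
    - [0,0,0]
    - [0,0,0]
    - [0,0,0]
    - [0,0,0]
    - [0,0,0]
    - [0,0,0]
  xyz:
    - [0.2,0,0]
    - [0.2,0,0]
    - [0.2,0,0]
    - [0.2,0,0]
    - [0.2,0,0]
    - [0.15,0,0]
    - [0.06,0,0]
    - [0.03,0,0]
    - [0,0,0]
  claw: [5,5,5,5,5,5,5,5,5]

```text
time_s: 50.5
position: [0.5331, -0.126, 0.0549]
tool_rot: [[0.175, 0.985, -0.001], [0.985, -0.175, -0.001], [-0.001, -0.001, -1.0]]
ft_force: [-6.2, -0.9, 6.5]
grip_width: 0.017
gripper_force: 39.8
```

arm_command:
  turn:
    - [0,0,0]
    - [0,0,0]
    - [0,0,0]
  xyz:
    - [0.04,0,0]
    - [0.04,0,0]
    - [0,0,0]
  claw: [5,5,5]

```text
time_s: 50.8
position: [0.5333, -0.1256, 0.0549]
tool_rot: [[0.175, 0.985, -0.003], [0.985, -0.175, -0.007], [-0.008, -0.001, -1.0]]
ft_force: [-12.7, -19.8, 6.1]
grip_width: 0.0167
gripper_force: 39.6
```

arm_command:
  turn:
    - [0,0,0]
    - [0,0,0]
    - [0,0,0]
    - [0,0,0]
    - [0,0,0]
    - [0,0,0]
    - [0,0,0]
    - [0,0,0]
    - [0,0,0]
    - [0,0,0]
    - [0,0,0]
    - [0,0,0]
  xyz:
    - [-0.02,0,0]
    - [0,0,0]
    - [0,0,0]
    - [0,0,0]
    - [0,0,-0.3]
    - [0,0,-0.6]
    - [0,0,-0.6]
    - [0,0,-0.6]
    - [0,0,-0.6]
    - [0.5,-0.5,0]
    - [0.5,-0.5,0]
    - [0.5,-0.5,0]
  claw: [5,45,45,45,45,45,45,45,45,45,45,45]

```text
time_s: 52.0
position: [0.473, -0.0346, 0.189]
tool_rot: [[0.176, 0.984, 0.001], [0.984, -0.176, 0.0], [0.0, 0.001, -1.0]]
ft_force: [0.7, -0.2, 0.6]
grip_width: 0.0451
gripper_force: 0.0
```

arm_command:
  turn:
    - [0,0,0]
    - [0,0,0]
    - [0,0,0]
    - [0,0,0]
    - [0,0,0]
  xyz:
    - [0.6,-0.4,0]
    - [0.6,-0.4,0]
    - [0.6,-0.2,0]
    - [0,0,0]
    - [0,0,0]
  claw: [45,45,45,45,45]

```text
time_s: 52.5
position: [0.4404, 0.062, 0.189]
tool_rot: [[0.174, 0.985, 0.001], [0.985, -0.174, -0.0], [-0.0, 0.001, -1.0]]
ft_force: [0.3, -0.2, 0.2]
grip_width: 0.0449
gripper_force: 0.0
```

```bash
python3 -c "
from h import *
im,d=imaging.get_image('scene');column(im,d)
t,dt=imaging.get_image('top')
P=cloud('top',dt);a=np.radians(YAW);R=np.array([[np.cos(a),-np.sin(a)],[np.sin(a),np.cos(a)]])
for n,dd in(('top',dt),('scene',d)):
    P=cloud(n,dd);L=(P[...,:2]*1000-O)@R;m=(abs(L[...,0]+80)<16)&(abs(L[...,1]-85)<60)&(P[...,2]>.06)&(P[...,2]<.08);print(n,'lock',m.sum(),np.median(L[m],0) if m.any() else '')
cv2.imwrite('pics/f.png',np.vstack([cv2.resize(im[70:330,60:500],None,fx=1.2,fy=1.1),cv2.resize(t[140:290,90:470],(528,250))])[:598])"
```

```text
z 0.214 773 [ 657. -265.] [84. 57.] 79.9
lvl 0 xface 40.7 slope deg 2.0 yface -38.9 303 132
lvl 1 xface 40.5 slope deg 1.9 yface -37.7 339 151
lvl 2 xface 40.5 slope deg 0.1 yface -39.2 388 167
top lock 64 [-81.48021984 115.79641384]
scene lock 75 [-83.62265706 115.00540561]
```

View pics/f.png

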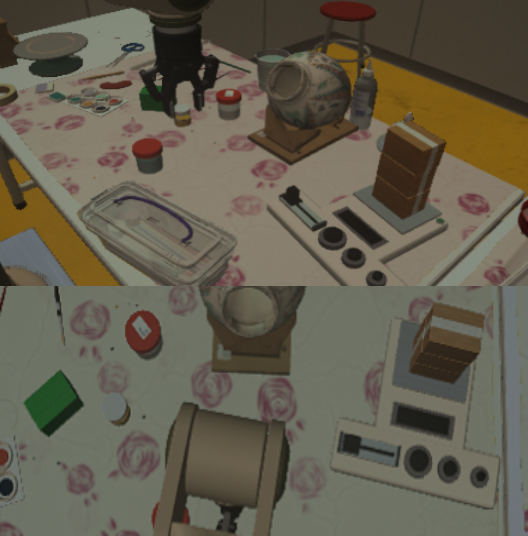

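The lock is home (measured at y = 115.8 mm, expected 116) and the column stands square. The pots and jar are upright, at (147,155), (229,103) and (183,117). Handing in.

```bash
python3 -c "
from rig import env
print(env.close_job())"
```

```text
the job is handed in; nothing more can be done
None
```

Job handed in: all three cartons are stacked on the pan, flush to about 1.5 mm. The keys were pressed large, medium, small with the lock at the key-side stop. The lock is home again, and the pots and jar are upright.

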